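# Tap the taper key home in the tumbler mixer's inclined hub

### The job

Lock the mixer's hub to its shaft: take the yellow-headed taper key from the wooden rack, start it thin end first in the keyway of the green inclined hub and let go, then drive it with the black tapping drift, in two or more separate taps that each take it part of the way, with the drift lifted clear in between, until the yellow head sits down on the hub face. Do not force the key in with the fingers; finally stand the drift upright on the bench again, and leave the spare bar, bottle and jar as they are.

Things in the scene. Friction and masses are not known exactly. Their poses are not given: they have to be found in the camera images.
- hub: Green block, fixed on the mixer. Origin: centre of the keyway's mouth in its upper face, 140 mm above the bench. z points out of the keyway, square to the face, leaning 30 degrees from vertical to the robot's side; x crosses the face away from the shaft (up, away from the robot); y is level. Block: x -95 to +30, y -40 to +40, z -80 to 0 mm; 44 mm shaft end at x = -52, 10 mm proud.
- keyway_end (a point): Centre of the keyway's inner end, 80 mm from the mouth along the hub's -z. The keyway is 34 mm wide in hub y (-17 to +17); its far wall is flat at hub x = +12 mm, flared to +16 mm over the first 12 mm below the mouth; on the shaft's side (-x) it is lined by the red sloped shoe, at hub x = -7 mm at the mouth when slack, so the mouth is then 23 by 34 mm.
- mixer: White base of the mixer, fixed in a run, at another place and turn in every run. 260 x 170 x 18 mm; origin on the bench straight under the keyway's mouth, base from 110 mm before it (-x, robot side) to 150 mm behind; a grey motor box to 88 mm height behind the hub.
- shoe (a joint): Red clamping shoe in the keyway, in m: 0 slack, about 0.005 with the key fully home and the shaft gripped (limit 0.006). The key's taper pushes it towards the shaft (hub -x); it stays by friction. Moving it takes 8 to 10 N, so driving the key takes some 10 to 20 N along the key.
- key: Taper key, 116 mm, 0.25 kg: aluminium wedge under a yellow head. Origin: centre of the head's underside; z from thin end to head. Home, its origin and axes coincide with the hub's. Head: lower 13 mm 26 (x) by 46 (y), it stops on the hub face; upper 23 mm 26 (x) by 34 (y), a grip. It starts upright, hanging by its head in a rack slot. Put in by hand it goes to about 33 mm from home and stays.
- key_tip (a point): Centre of the key's thin end, 80 mm below its origin (at key x = +6 mm). Wedge: 28 mm wide in y; thickness in x 24 mm under the head (x -12 to +12), 12 mm here (x 0 to +12): the +x face is flat, the -x face is sloped 1 in 6.7 and goes against the shoe.
- key_top (a point): Centre of the top face of the key's yellow head, 36 mm above the key's origin: where the drift strikes.
- drift: Tapping drift, 0.3 kg, standing upright on the bench: black nylon head 50 mm across and 50 mm high with a grey band, and above it an orange grip rod 24 mm across, from 50 to 112 mm height. Origin: centre of its flat striking foot (underside); z up along the rod.
- drift_foot (a point): Centre of the drift's flat striking foot (the same point as its origin).
- rack: Wooden rack, fixed in a run, 125 (x) x 80 (y) x 95 mm high, origin at the centre of its underside. Two slots through it, 30 mm either side of the centre along its x; key and spare bar hang in them, either way round, their head undersides on its top, their axes as the rack's.
- spare: Spare straight steel bar with a blue head of the same size as the key's, in the other slot of the rack; not to be moved. Origin at the head's underside.
- bottle: White bottle with a red cap, 62 mm across, 165 mm high, standing beside the drift, 100 to 115 mm between axes. Origin at the centre of its underside.
- jar: Amber jar with a white lid, 66 mm across, 85 mm high, standing beside the mixer. Origin at the centre of its underside.
- stand: Retort stand, fixed in a run: foot 80 x 80 mm, a 12 mm rod to 374 mm height, and a cross bar at 300 mm height reaching 90 mm along its +x. Origin at the centre of the underside, on the rod's axis.
Things that resemble listed ones, but are neither listed nor needed, are in the scene too. What is meant by the key is not pink or turquoise, and is the larger of those in its own colour.

How it is judged:
On the way, in this order (a step that is already met when the one before it is completed fails the run):
1. the key is started in the keyway, let go, and stays there 18 to 50 mm from home (x of key_tip in the frame of hub above -0.002 m and x of key in the frame of hub between -0.012 and 0.012 m and y of key in the frame of hub between -0.006 and 0.006 m and angle between the z axis of key and the z axis of hub, either way round below 0.2 rad and z of key in the frame of hub between 0.018 and 0.05 m and contact force between each of the fingers, drift and key below 0.1 N), for 0.2 s.
2. the drift gives the key a first tap (contact force between drift and key above 1 N).
3. the drift is lifted clear of the key, more than 5 mm, before the key is home (at least 5 mm left) (contact force between drift and key below 0.1 N and z of drift_foot in the frame of key_top above 0.005 m and z of key in the frame of hub above 0.005 m), for 0.05 s.
4. a further tap of the drift brings the key home (contact force between drift and key above 1 N and z of key in the frame of hub below 0.004 m).
At the end, for the whole second after the job is handed in: The key is in the keyway, sloped side to the shoe, head within 4 mm of the hub face, axis within 0.08 rad of the hub axis, shoe pushed in over 3.5 mm; the drift stands upright, still, on the bench; spare bar within 15 mm, bottle and jar within 20 mm of their starts, upright (x of key_tip in the frame of hub above -0.002 m and x of key in the frame of hub between -0.012 and 0.012 m and y of key in the frame of hub between -0.006 and 0.006 m and angle between the z axis of key and the z axis of hub, either way round below 0.08 rad and z of key in the frame of hub between -0.004 and 0.004 m and value of joint shoe above 0.0035 m and linear speed of each of key, drift below 0.01 m/s and angle between drift's own z axis and vertical below 0.08 rad and height (world z) of drift between -0.005 and 0.005 m and distance of spare from where it was at the start of the episode below 0.015 m and distance of each of bottle, jar from where it was at the start of the episode below 0.02 m and angle between each of bottle, jar's own z axis and vertical below 0.1 rad); the robot touches nothing.
It fails at once if the key is pushed in with the gripper or arm instead of the drift (touched with more than 2 N when less than 18 mm from home in the keyway) (x of key_tip in the frame of hub above -0.002 m and x of key in the frame of hub between -0.012 and 0.012 m and y of key in the frame of hub between -0.006 and 0.006 m and angle between the z axis of key and the z axis of hub, either way round below 0.2 rad and z of key in the frame of hub between -0.02 and 0.018 m and contact force between any of the fingers, the arm and key above 2 N).
It fails at once if bottle or jar is knocked over, or pushed 40 mm (angle between any of bottle, jar's own z axis and vertical above 0.4 rad or distance of any of bottle, jar from where it was at the start of the episode above 0.04 m).
It fails at once if the spare bar is taken out of its slot (distance of spare from where it was at the start of the episode above 0.04 m).
It also fails if it takes over 72 s, if anything falls off the work surface, if the arm or the gripper's body presses on something with over 40 N, if the wrist force passes 120 N, or if a joint passes its speed limit or range.

### The arm

A 7-joint arm with a two-finger parallel gripper is mounted at the origin on the work surface. World frame = base frame: x ahead of the robot, y to its left, z up, the work surface at z = 0. Lengths are in m, angles in rad, forces in N, time in s.
With the tool pointing down it reaches from about 0.425 to 0.875 m from the base axis. Payload 4.7 kg.
Tool frame: the origin (TCP) lies midway between the tips of the shut fingers; the grasp point (between the pads) lies 19 mm behind it; z points along the fingers, y is the direction in which the jaws open and shut (so a half turn about z gives the same grasp; the last joint's range is limited). The gripper opens to 87 mm and grips with 3 to 60 N. Pads are 19 mm wide; open, the fingers measure 117 mm over their backs; the gripper's body (75 mm by 190 mm) begins 51 mm behind the grasp point.
Start: joints at [-1.33, 0.321, -0.07, 1.45, 0.023, 1.371, -0.057], TCP at [0.146, 0.633, 0.223] pointing down, gripper open.
Joint ranges: [-2.86, 2.86], [-0.3, 2.09], [-1.38, 1.24], [0.06, 2.45], [-1.56, 4.7], [0.09, 2.05], [-2.69, 2.69]. Speed limits (rad/s): [2.57, 2.57, 3.14, 3.14, 3.14, 3.14, 3.14].

### API

Orientations are given as a rotation vector (axis times angle).
In Python, from bench import ctrl, optics gives the robot as it stands. The module is installed in compiled form; this text tells all that it offers.
- The arm moves only by the tool step_arm, never from a script. Its argument "deltas" is a list of rows, each a list of 7 numbers: the turn, a rotation vector about the tool's x, y, z in degrees, then the shift along the tool's x, y, z in mm, then the finger opening in mm, from 0 to 87. A call has exactly 8 rows; each row is the pose to reach, as a shift and turn from the pose commanded when the call began, along the tool's axes at that moment; what a row does not reach only later rows make up. A row lasts 1/8 s, in which the tool goes at most 62.5 mm and 10.7 degrees, less where a joint would pass 70% of its speed; a pose out of reach is approached as far as the arm can. A call with a gripper value outside its range is refused whole. The fingers move at their own pace and stop on an object; "newtons" is the grip in N (left out, the last holds). Time passes only in rows, so rows that repeat a pose let the fingers close, or fill a call up. It gives the time, the measured TCP pose, the force and the opening at its end, in the units of the state.
- ctrl.get_state(): the state, without advancing time (a new reading comes with each control period).
- optics.get_image(name): name is "scene" or "top" or "wrist"; returns the picture (400x640x3 uint8, red, green, blue); there is no depth.
- optics.get_calibration(name): a dict with "K" (3x3 intrinsics, pixels), "R" (3x3) and "t" (3): a world point X has camera coordinates R X + t. Camera axes: x right, y down, z forward; pixel columns grow to the right and rows downward; lengths in m; the calibration is good to about 2 mm. A picture is of the moment at which its call begins: read the wrist's pose just before it. get_calibration takes no time and is no camera call; for the wrist camera it gives the pose at the moment of the call.
- ctrl.close_job(): hands the job in, once; it reports no verdict.
The state is a dict: "time": time; "joint_positions": joint angles; "qd": joint speeds; "joint_torque": joint torques, N m; "position": TCP position; "tool_rot": TCP orientation; "ft_force": force on the tool from outside, world axes, zero at the start; "torque": the same for the moment, N m; "grip_width": opening from 0.0 (shut) to 1.0 (fully open).
Only numpy, scipy, OpenCV 4.12 (cv2) and the standard library are available. Lean on these libraries where they do the work, as an engineer would, in place of code of your own. Each camera call takes 0.05 s, during which the arm holds its last target.

## Working session

There is one attempt and no reset: what is moved stays moved. The work goes in short steps, Python scripts to look and compute and a tool call to move; the robot and the scene stay as the last step left them, time stands still between calls to the robot, and variables do not carry over. Pictures are saved under pics/ and viewed, and the job is handed in when it is done.

Besides the shell and the picture viewer there is one more tool, called by a JSON object that holds its "fn" and its "kwargs", one argument or row to a line. step_arm: Moves the arm, as the interface text tells. Its arguments: {"type":"object","properties":{"deltas":{"type":"array"},"newtons":{"type":"number"}},"required":["deltas"]}

```bash
mkdir -p pics; ls; cat > h.py <<'E'
import numpy as np, cv2
from bench import ctrl, optics
from scipy.spatial.transform import Rotation as R
def snap(n,f):
    c=optics.get_calibration(n); im=optics.get_image(n)
    cv2.imwrite('pics/%s.png'%f, cv2.cvtColor(np.asarray(im),cv2.COLOR_RGB2BGR))
    np.savez('pics/%s.npz'%f,K=c['K'],R=c['R'],t=c['t'])
    return im,c
def load(f):
    c=dict(np.load('pics/%s.npz'%f)); return cv2.imread('pics/%s.png'%f),c
def ray(c,uv):
    K,Rm,t=map(np.asarray,(c['K'],c['R'],c['t']))
    d=Rm.T@np.linalg.inv(K)@np.array([uv[0],uv[1],1.0]); o=-Rm.T@t
    return o,d/np.linalg.norm(d)
def onz(c,uv,z):
    o,d=ray(c,uv); return o+d*(z-o[2])/d[2]
def tri(*rs):
    A=np.zeros((3,3));b=np.zeros(3)
    for o,d in rs:
        P=np.eye(3)-np.outer(d,d);A+=P;b+=P@o
    X=np.linalg.solve(A,b)
    return X,[np.linalg.norm((np.eye(3)-np.outer(d,d))@(X-o)) for o,d in rs]
def proj(c,X):
    p=np.asarray(c['K'])@(np.asarray(c['R'])@np.asarray(X)+np.asarray(c['t'])); return p[:2]/p[2]
def st():
    s=ctrl.get_state(); return np.array(s['position']),R.from_rotvec(s['tool_rot']),s
E
python3 - <<'E'
from h import *
s=ctrl.get_state();print(s)
for n in("scene","top","wrist"):
    im,c=snap(n,n+"0");print(n,c)
E
```

```text
pics
{'time': 0.0, 'joint_positions': array([-1.32992181,  0.32178666, -0.07008054,  1.45164083,  0.02260809,
        1.37082011, -0.05688818]), 'qd': array([-0.00013767, -0.00209162, -0.0011649 , -0.00052575,  0.00015771,
        0.00146194, -0.00037945]), 'joint_torque': array([ 9.50611093e-05, -4.91298795e+01, -4.03780835e-01, -3.12517798e+01,
       -6.37466437e-02,  4.38224024e-02,  1.80315692e-04]), 'position': array([0.14607481, 0.63281328, 0.22150225]), 'tool_rot': array([-3.55380598e-01, -3.12132145e+00,  2.92975616e-03]), 'ft_force': array([-0.05735681,  0.43798751, -0.84883775]), 'torque': array([ 0.02368776, -0.02010659,  0.01043765]), 'grip_width': 0.9956680722592456}
scene {'K': array([[415.72050346,   0.        , 324.11829009],
       [  0.        , 415.72050346, 196.86412276],
       [  0.        ,   0.        ,   1.        ]]), 'R': array([[ 0.70431712,  0.70980755, -0.01051853],
       [ 0.53363158, -0.53915941, -0.65157077],
       [-0.46816102,  0.45329943, -0.75851493]]), 't': array([-0.35603934, -0.21706766,  1.36191812])}
top {'K': array([[496.68352327,   0.        , 320.73227674],
       [  0.        , 496.68352327, 195.79161358],
       [  0.        ,   0.        ,   1.        ]]), 'R': array([[-0.00601283, -0.99987447,  0.01465918],
       [-0.99553892,  0.00460511, -0.09423938],
       [ 0.09416004, -0.01516043, -0.99544163]]), 't': array([-0.04065762,  0.56328379,  1.50609568])}
wrist {'K': array([[316.28698521,   0.        , 318.22268085],
       [  0.        , 316.28698521, 200.58619195],
       [  0.        ,   0.        ,   1.        ]]), 'R': array([[ 2.25023289e-01,  9.74353203e-01, -5.95098282e-04],
       [ 9.29187291e-01, -2.14408509e-01,  3.01064728e-01],
       [ 2.93215788e-01, -6.82995330e-02, -9.53603521e-01]]), 't': array([-0.65003293, -0.03581701,  0.39114965])}
```

View pics/scene0.png

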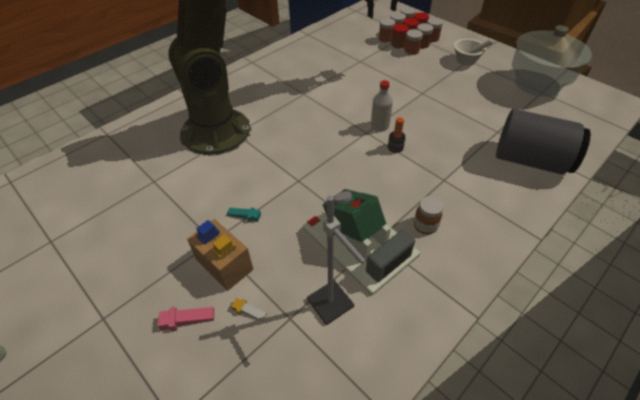

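View pics/top0.png

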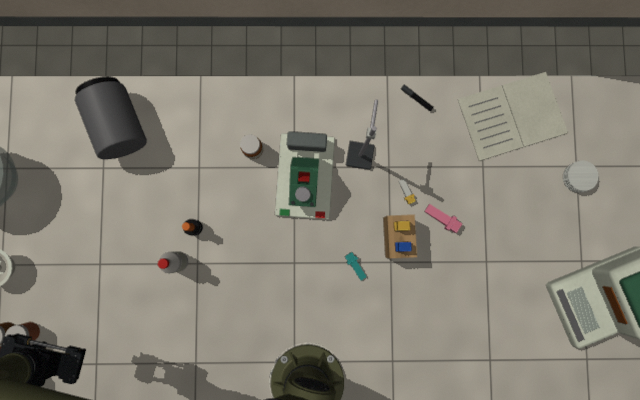

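View pics/wrist0.png

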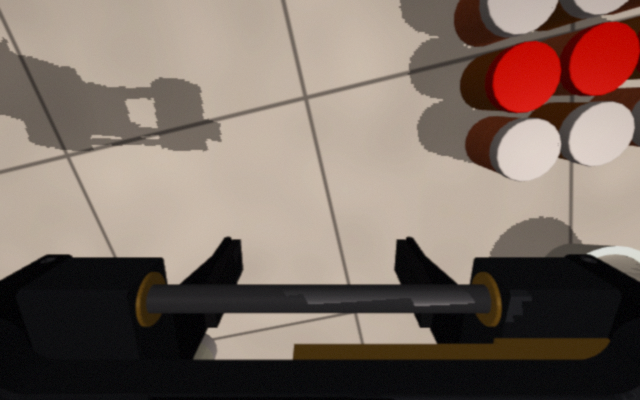

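```bash
python3 - <<'E'
from h import *
a,c=load('top0'); cv2.imwrite('pics/top0z.png',cv2.resize(a[120:280,230:480],None,fx=3.2,fy=3.2,interpolation=cv2.INTER_CUBIC))
b,d=load('scene0'); cv2.imwrite('pics/scene0z.png',cv2.resize(b[180:330,150:450],None,fx=2.6,fy=2.6,interpolation=cv2.INTER_CUBIC))
def ms(im,lo,hi,roi):
    h=cv2.cvtColor(im,cv2.COLOR_BGR2HSV); m=cv2.inRange(h,lo,hi); z=np.zeros_like(m);x0,y0,x1,y1=roi;z[y0:y1,x0:x1]=m[y0:y1,x0:x1]
    n,l,s,ce=cv2.connectedComponentsWithStats(z)
    return [(s[i],ce[i].round(1)) for i in range(1,n) if s[i,4]>15]
print('Y top',ms(a,(18,130,120),(32,255,255),(380,160,480,270)))
print('Y sc',ms(b,(18,130,120),(32,255,255),(180,200,300,330)))
print('B top',ms(a,(105,120,60),(130,255,255),(380,160,480,270)))
print('B sc',ms(b,(105,120,60),(130,255,255),(180,200,300,330)))
print('G top',ms(a,(60,80,20),(85,255,255),(270,120,340,230)))
for uv,z in(((403,226),.12),((404,247),.12),((303,177),.14),((192,226),.1),((165,264),.16),((250,146),.08),((373,100),.37),((360,155),0)):print(uv,onz(c,uv,z).round(3))
E
```

```text
Y top [(array([405, 194,  10,  10,  62], dtype=int32), array([410. , 198.6])), (array([398, 221,  12,   9, 108], dtype=int32), array([403.5, 225. ])), (array([393, 222,   4,   9,  26], dtype=int32), array([395. , 225.6]))]
Y sc [(array([212, 234,  24,  15, 177], dtype=int32), array([222.3, 241.1])), (array([231, 298,  15,  13, 108], dtype=int32), array([238. , 303.6]))]
B top [(array([396, 242,  15,  10, 128], dtype=int32), array([403. , 246.3]))]
B sc [(array([198, 221,  20,  21, 221], dtype=int32), array([207. , 230.4]))]
G top [(array([290, 158,  28,  49, 868], dtype=int32), array([303.6, 178.8])), (array([280, 209,  10,   7,  52], dtype=int32), array([284.2, 212.1]))]
(403, 226) [ 0.466 -0.279  0.12 ]
(404, 247) [ 0.405 -0.281  0.12 ]
(303, 177) [0.607 0.009 0.14 ]
(192, 226) [0.47  0.333 0.1  ]
(165, 264) [0.363 0.391 0.16 ]
(250, 146) [0.709 0.169 0.08 ]
(373, 100) [ 0.765 -0.167  0.37 ]
(360, 155) [ 0.695 -0.169  0.   ]
```

View pics/top0z.png

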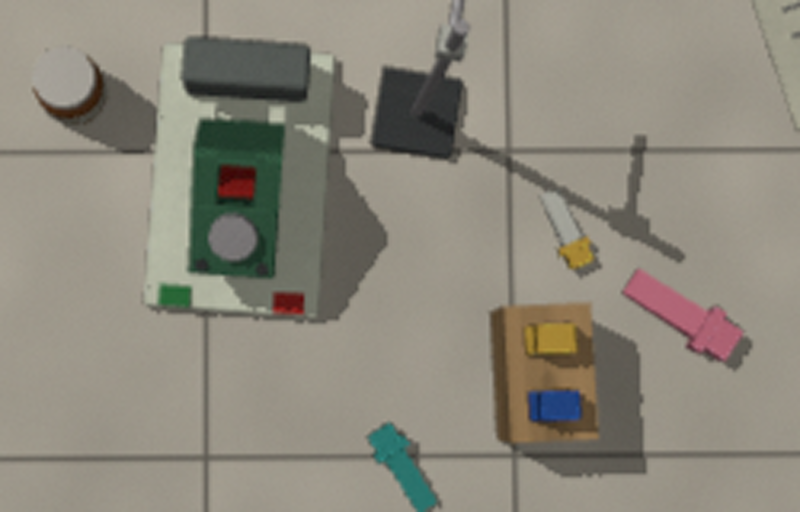

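View pics/scene0z.png

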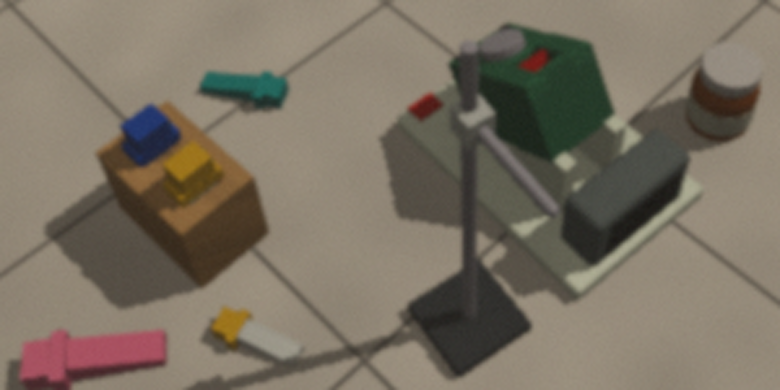

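```bash
cat >> h.py <<'E'
def T(p,Rm):
    M=np.eye(4);M[:3,:3]=Rm;M[:3,3]=p;return M
def delta(p,Rt,p0=None,R0=None):
    "turn (deg), shift(mm) in tool axes from the current pose to target"
    if p0 is None:
        p0,R0,_=st()
    r=(R0.inv()*Rt).as_rotvec(degrees=True); s=R0.inv().apply(np.asarray(p)-p0)*1000
    return r.round(2),s.round(1)
def down(a):
    "tool pointing down, jaw (tool y) axis at angle a (rad) from world x"
    y=np.array([np.cos(a),np.sin(a),0]);z=np.array([0,0,-1.]);return R.from_matrix(np.c_[np.cross(y,z),y,z])
def frm(y,z):
    y=y/np.linalg.norm(y);z=z/np.linalg.norm(z);return R.from_matrix(np.c_[np.cross(y,z),y,z])
E
python3 - <<'E'
from h import *
p,Rt,s=st()
c=optics.get_calibration('wrist')
print('tool axes',Rt.as_matrix().round(3))
o=-c['R'].T@c['t'];print('cam in tool',Rt.inv().apply(o-p).round(4));print((Rt.inv().as_matrix()@c['R'].T).round(3))
a,ct=load('top0');b,cs=load('scene0')
for X in((0.695,-0.169,0),(0.695,-0.169,.374),(.695,-.169,.3),(.785,-.169,.3)):print(proj(ct,X).round(),proj(cs,X).round())
print(tri(ray(ct,(403.5,225)),ray(cs,(222.3,241.1))))
E
```

```text
tool axes [[-0.974  0.225 -0.   ]
 [ 0.225  0.974 -0.001]
 [-0.    -0.001 -1.   ]]
cam in tool [ 0.0835  0.0005 -0.1618]
[[-0.    -0.954 -0.301]
 [ 1.    -0.001  0.001]
 [-0.001 -0.301  0.954]]
[360. 155.] [330. 303.]
[374. 128.] [330. 198.]
[371. 134.] [330. 225.]
[370. 100.] [369. 256.]
(array([ 0.46829035, -0.27841755,  0.13087417]), [np.float64(0.0005577413688143798), np.float64(0.0005577413688143871)])
```

```bash
python3 - <<'E'
from h import *
print(delta([.42,.38,.33],down(np.pi/2)),delta([.5,.01,.33],down(np.pi/2)))
E
```

```text
(array([-8.000e-02, -1.000e-02, -1.299e+01]), array([-323.8, -185. , -108. ])) (array([-8.000e-02, -1.000e-02, -1.299e+01]), array([-484.9, -527.6, -107.5]))
```

{"fn": "step_arm", "kwargs": {
  "deltas": [
    [0, 0, -13, -324, -185, -108, 87],
    [0, 0, -13, -324, -185, -108, 87],
    [0, 0, -13, -324, -185, -108, 87],
    [0, 0, -13, -324, -185, -108, 87],
    [0, 0, -13, -324, -185, -108, 87],
    [0, 0, -13, -324, -185, -108, 87],
    [0, 0, -13, -485, -528, -108, 87],
    [0, 0, -13, -485, -528, -108, 87]
  ]
}}

```text
time: 1.15
position: [0.4401, 0.2652, 0.3279]
tool_rot: [0.001, 3.142, -0.0]
ft_force: [0.8, 0.8, 1.5]
grip_width: 1.001
```

{"fn": "step_arm", "kwargs": {
  "deltas": [
    [0, 0, 0, -60, -255, 0, 87],
    [0, 0, 0, -60, -255, 0, 87],
    [0, 0, 0, -60, -255, 0, 87],
    [0, 0, 0, -60, -255, 0, 87],
    [0, 0, 0, -60, -255, 0, 87],
    [0, 0, 0, -60, -255, 0, 87],
    [0, 0, 0, -60, -255, 0, 87],
    [0, 0, 0, -60, -255, 0, 87]
  ]
}}

```text
time: 2.15
position: [0.4993, 0.0143, 0.3278]
tool_rot: [0.006, -3.141, -0.0]
ft_force: [0.1, -0.3, 0.0]
grip_width: 1.0
```

```bash
python3 - <<'E'
from h import *
snap('wrist','w1');p,r,s=st();print(p,r.as_rotvec(),s['joint_positions'].round(2))
E
```

```text
[0.49933611 0.01395825 0.32788701] [ 4.71925453e-03 -3.14134200e+00 -5.59298275e-05] [-0.58 -0.05  0.48  1.66  0.02  1.53  1.47]
```

View pics/w1.png

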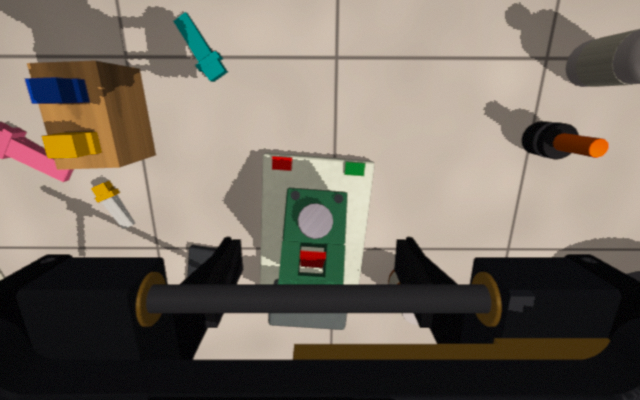

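```bash
python3 - <<'E'
from h import *
a,c=load('w1'); cv2.imwrite('pics/w1z.png',cv2.resize(a[140:340,240:390],None,fx=3.9,fy=3,interpolation=cv2.INTER_CUBIC)[:,:])
cv2.imwrite('pics/w1r.png',cv2.resize(a[50:180,10:170],None,fx=4,fy=4,interpolation=cv2.INTER_CUBIC))
E
```

```text
(no output)
```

View pics/w1z.png

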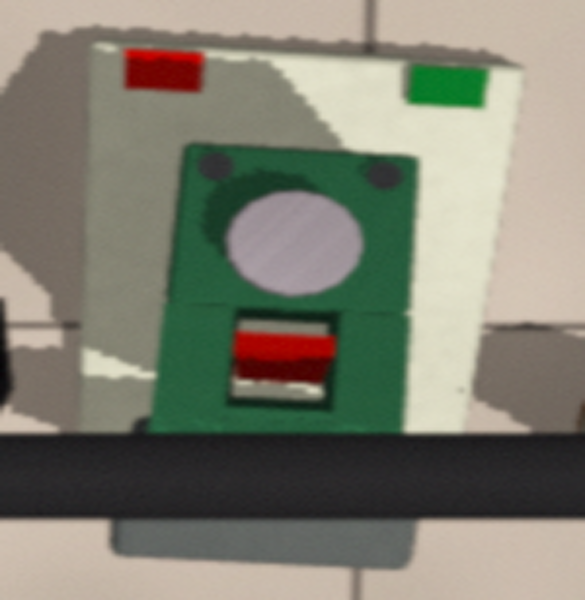

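View pics/w1r.png

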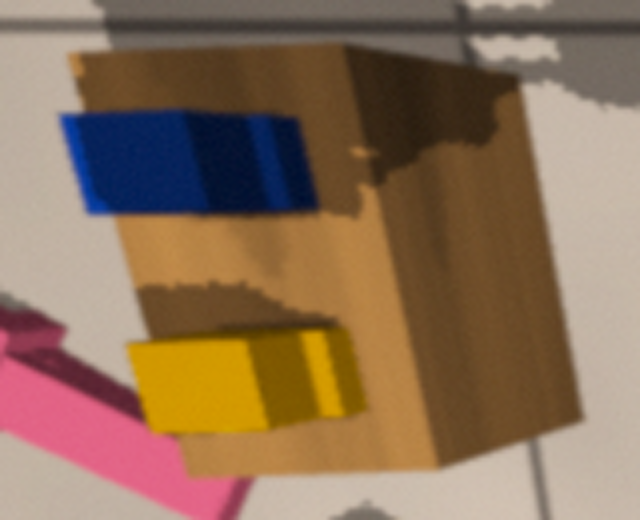

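{"fn": "step_arm", "kwargs": {
  "deltas": [
    [0, 0, 0, -31, -134, 0, 87],
    [0, 0, 0, -31, -134, 0, 87],
    [0, 0, 0, -31, -134, 0, 87],
    [0, 0, 0, -31, -134, 0, 87],
    [0, 0, 0, -31, -134, 0, 87],
    [0, 0, 0, -31, -134, 0, 87],
    [0, 0, 0, -31, -134, 0, 87],
    [0, 0, 0, -31, -134, 0, 87]
  ]
}}

```text
time: 3.2
position: [0.5305, -0.1212, 0.3281]
tool_rot: [-0.001, 3.141, 0.0]
ft_force: [0.1, -0.9, -0.7]
grip_width: 0.995
```

```bash
python3 - <<'E'
from h import *
snap('wrist','w2');p,r,s=st();print(p,r.as_rotvec(),s['joint_positions'].round(2))
a,c=load('w2'); 
cv2.imwrite('pics/w2z.png',cv2.resize(a[120:270,370:510],None,fx=4,fy=4,interpolation=cv2.INTER_CUBIC))
cv2.imwrite('pics/w2r.png',cv2.resize(a[50:220,100:290],None,fx=3.5,fy=3.5,interpolation=cv2.INTER_CUBIC))
E
```

```text
[ 0.53049345 -0.12138623  0.32809207] [-9.76693198e-04  3.14138677e+00  3.35048853e-04] [-0.43  0.06  0.64  1.56 -0.04  1.53  1.78]
```

View pics/w2.png

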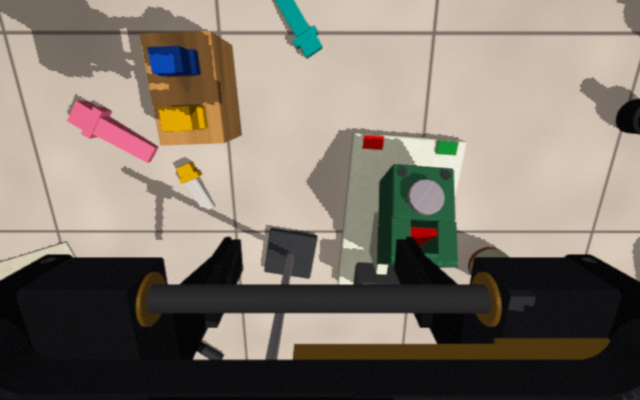

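View pics/w2z.png

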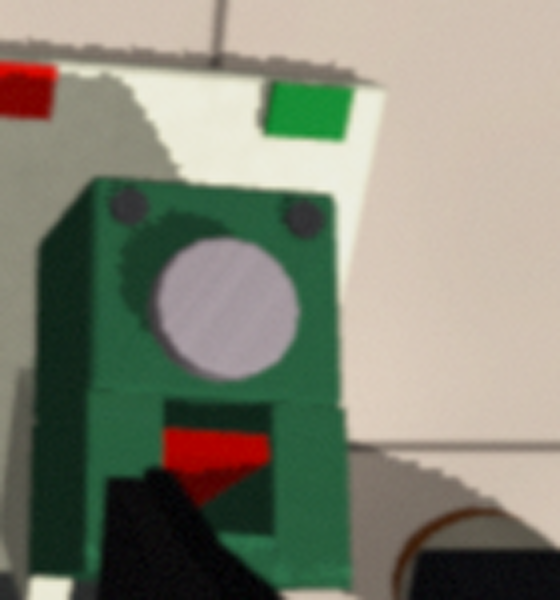

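View pics/w2r.png

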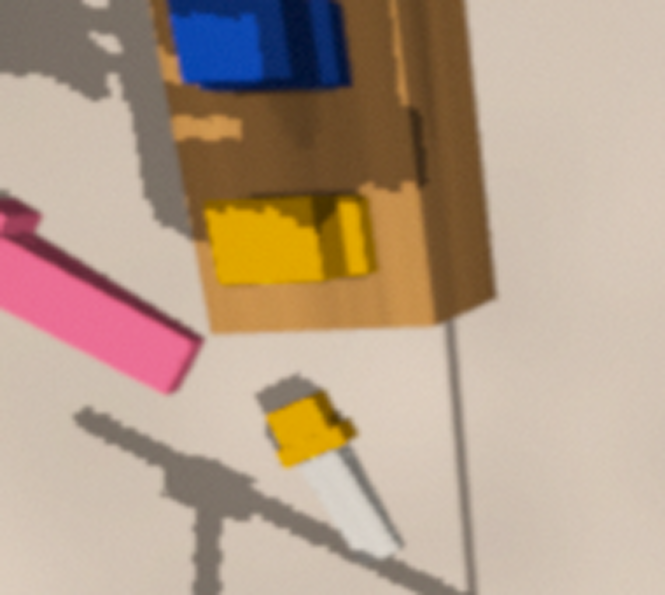

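```bash
cat > m.py <<'E'
from h import *
from scipy.optimize import least_squares
w1,c1=load('w1');w2,c2=load('w2')
def disc(im,roi):
    x0,y0,x1,y1=roi;h=cv2.cvtColor(im,cv2.COLOR_BGR2HSV)[y0:y1,x0:x1]
    m=((h[...,2]>120)&(h[...,1]<50)).astype(np.uint8);n,l,s,ce=cv2.connectedComponentsWithStats(m);i=1+np.argmax(s[1:,4]);print(s[i]);return ce[i]+[x0,y0]
d1=disc(w1,(295,200,338,242));d2=disc(w2,(405,175,447,218));print(d1,d2)
A1=(287.4,187.7);B1=(346.9,192.3);A2=(394.5,164.5);B2=(453,169.2)
D,e=tri(ray(c1,d1),ray(c2,d2));print('disc',D,e)
A,e=tri(ray(c1,A1),ray(c2,A2));print('A',A,e)
B,e=tri(ray(c1,B1),ray(c2,B2));print('B',B,e, np.linalg.norm(A-B),'yaw of hub y',np.degrees(np.arctan2(*(B-A)[[1,0]]))-90)
def hub(x,y,yaw,z=.14):
    Rm=R.from_euler('z',yaw)*R.from_euler('y',-np.pi/6)
    return np.array([x,y,z]),Rm
obs=[(c1,d1,(-52,0,10)),(c2,d2,(-52,0,10)),(c1,A1,(-95,-40,0)),(c2,A2,(-95,-40,0)),(c1,B1,(-95,40,0)),(c2,B2,(-95,40,0))]
def f(q):
    o,Rm=hub(*q[:3]); return np.concatenate([proj(c,o+Rm.apply(np.array(P)/1000))-uv for c,uv,P in obs])
s=least_squares(f,[.607,.009,0]);print('hub',s.x,np.degrees(s.x[2]));print(s.fun.round(2))
np.save('hub.npy',s.x)
E
python3 m.py
python3 - <<'E'
from h import *
w1,c1=load('w1');w2,c2=load('w2')
P1=[(10+x/4,50+y/4) for x,y in((128,343),(247,333),(270,430),(150,433))]
P2=[(100+x/3.5,50+y/3.5) for x,y in((205,203),(318,197),(328,280),(217,285))]
Q=[]
for a,b in zip(P1,P2):
    X,e=tri(ray(c1,a),ray(c2,b));Q.append(X);print(X.round(4),np.round(e,4))
Q=np.array(Q);print('head',Q.mean(0))
for a,b in(((440,467),(435,322)),((188,475),(212,332))):
    X,e=tri(ray(c1,(10+a[0]/4,50+a[1]/4)),ray(c2,(100+b[0]/3.5,50+b[1]/3.5)));print('rack',X.round(4),np.round(e,4))
for z in(.131,):
  q=np.array([onz(c2,b,z) for b in P2]);print(q.round(4),q.mean(0)); q=np.array([onz(c1,b,z) for b in P1]);print(q.round(4),q.mean(0))
E
```

```text
[  4   4  34  34 906]
[  5   5  35  35 942]
[315.24172185 220.65562914] [426.78450106 196.62526539]
disc [0.55820594 0.01180979 0.12202919] [np.float64(8.093766401144732e-05), np.float64(8.093766401148826e-05)]
A [ 0.52326231 -0.02416204  0.09638133] [np.float64(0.0005095448230322887), np.float64(0.0005095448230323552)]
B [0.53082963 0.05322788 0.08991845] [np.float64(0.00029189375293463775), np.float64(0.00029189375293473284)] 0.0780271348982408 yaw of hub y -5.584724946440346
hub [ 0.60876261  0.00759388 -0.0822456 ] -4.712325918407924
[-0.08  0.77  0.01  0.63 -0.68 -0.24 -1.86 -0.81  1.    0.2   1.63 -0.4 ]
[ 0.4547 -0.2955  0.128 ] [0.0002 0.0002]
[ 0.4522 -0.2588  0.1313] [0.0009 0.0009]
[ 0.4782 -0.2581  0.1321] [0. 0.]
[ 0.4799 -0.295   0.129 ] [0.0002 0.0002]
head [ 0.46625403 -0.27687591  0.13006608]
rack [ 0.4965 -0.237   0.0926] [0.0003 0.0003]
rack [ 0.4993 -0.3157  0.0948] [0.0002 0.0002]
[[ 0.4549 -0.294   0.131 ]
 [ 0.4531 -0.2587  0.131 ]
 [ 0.4783 -0.2586  0.131 ]
 [ 0.4799 -0.294   0.131 ]] [ 0.46653485 -0.27631356  0.131     ]
[[ 0.4541 -0.293   0.131 ]
 [ 0.4513 -0.2592  0.131 ]
 [ 0.4784 -0.259   0.131 ]
 [ 0.4794 -0.2933  0.131 ]] [ 0.46581873 -0.27612968  0.131     ]
```

```bash
python3 - <<'E'
from h import *
r=down(np.radians(92.2))
print(delta([.466,-.2765,.18],r),delta([.466,-.2765,.111],r))
E
```

```text
(array([ 0.01,  0.01, -2.16]), array([  64.6, -155.1,  148. ])) (array([ 0.01,  0.01, -2.16]), array([  64.6, -155.1,  217. ]))
```

{"fn": "step_arm", "kwargs": {
  "deltas": [
    [0, 0, -2.2, 65, -155, 50, 87],
    [0, 0, -2.2, 65, -155, 90, 87],
    [0, 0, -2.2, 65, -155, 148, 87],
    [0, 0, -2.2, 65, -155, 148, 87],
    [0, 0, -2.2, 65, -155, 160, 80],
    [0, 0, -2.2, 65, -155, 185, 72],
    [0, 0, -2.2, 65, -155, 205, 64],
    [0, 0, -2.2, 65, -155, 216, 60]
  ]
}}

```text
time: 4.25
position: [0.4668, -0.2754, 0.1121]
tool_rot: [-0.064, 3.14, 0.001]
ft_force: [-0.8, 0.4, -0.1]
grip_width: 0.725
```

```bash
python3 - <<'E'
from h import *
snap('wrist','w3');p,r,s=st();print(p,r.as_rotvec(),s['joint_positions'].round(2))
E
```

```text
[ 0.46602658 -0.27526767  0.11102702] [ 6.33952720e-02 -3.14008951e+00 -1.13182569e-03] [-0.21  0.22  0.77  1.88 -0.17  1.11  2.24]
```

View pics/w3.png

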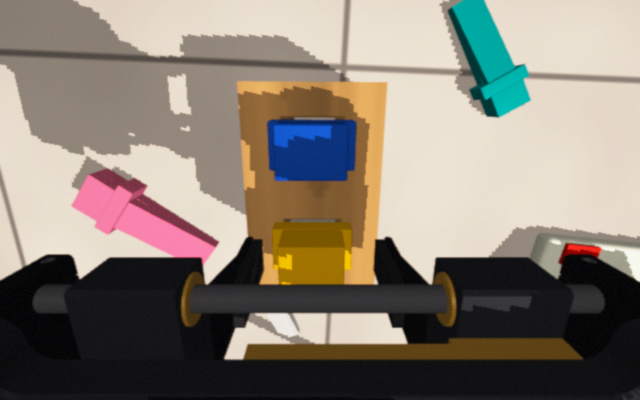

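{"fn": "step_arm", "kwargs": {
  "deltas": [
    [0, 0, 0, 0, 0, 0, 25],
    [0, 0, 0, 0, 0, 0, 25],
    [0, 0, 0, 0, 0, 0, 25],
    [0, 0, 0, 0, 0, -15, 25],
    [0, 0, 0, 0, 0, -50, 25],
    [0, 0, 0, 0, 0, -100, 25],
    [0, 0, 0, 0, 0, -150, 25],
    [0, 0, 0, 0, 0, -170, 25]
  ],
  "newtons": 45
}}

```text
time: 5.3
position: [0.4663, -0.2776, 0.2862]
tool_rot: [-0.059, 3.136, -0.002]
ft_force: [-0.1, -0.0, -3.0]
grip_width: 0.387
```

```bash
python3 - <<'E'
from h import *
p,r,s=st();print(p,r.as_rotvec(),s['joint_positions'].round(2),s['grip_width'],s['ft_force'])
b,_=snap('scene','s1'); b=cv2.imread('pics/s1.png'); cv2.imwrite('pics/s1z.png',cv2.resize(b[120:300,130:300],None,fx=4,fy=3.3,interpolation=cv2.INTER_CUBIC))
E
```

```text
[ 0.46625488 -0.27762346  0.28617315] [-5.93889208e-02  3.13585556e+00 -1.90892566e-03] [-0.26  0.06  0.79  1.65 -0.05  1.44  2.15] 0.3868877609622184 [-0.10965788 -0.04952399 -2.99911202]
```

View pics/s1z.png

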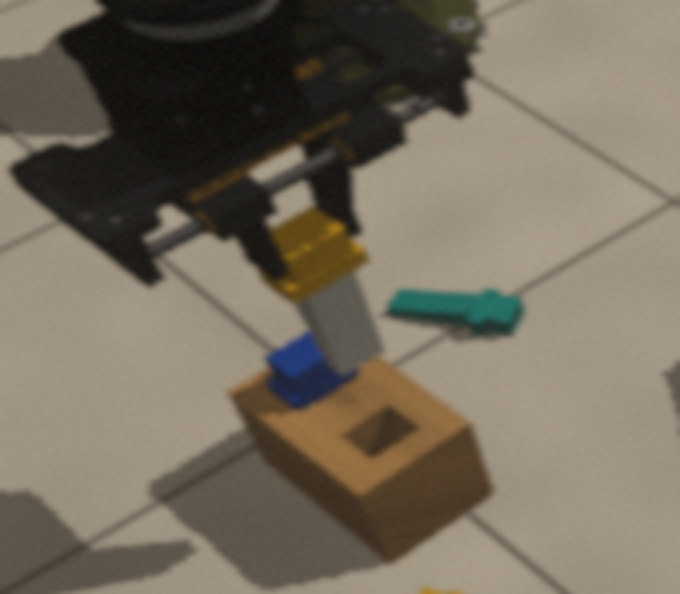

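```bash
python3 - <<'E'
from h import *
b=cv2.imread('pics/s1.png'); cv2.imwrite('pics/s1zz.png',cv2.resize(b[180:245,190:240],None,fx=11,fy=9,interpolation=cv2.INTER_CUBIC)); snap('wrist','w4')
# predicted: flat face either +x (a) or -x
_,c=load('s1');p=np.array([.4663,-.2776,.2862]);yv=np.array([-.038,.999,0]);xv=np.array([.999,.038,0])
o=p+np.array([0,0,-.016])
for sg in(1,-1):
    pts=[]
    for x,z in((-12,0),(12,0),(12,-80),(0,-80)):
        for y in(-14,14): pts.append((proj(c,o+sg*x/1000*xv+y/1000*yv+np.array([0,0,z/1000]))-[190,180])*[11,9])
    print(sg,np.round(pts).tolist())
E
```

```text
1 [[90.0, 184.0], [218.0, 113.0], [172.0, 242.0], [300.0, 169.0], [268.0, 462.0], [386.0, 391.0], [229.0, 434.0], [347.0, 363.0]]
-1 [[172.0, 242.0], [300.0, 169.0], [90.0, 184.0], [218.0, 113.0], [191.0, 406.0], [309.0, 336.0], [229.0, 434.0], [347.0, 363.0]]
```

View pics/s1zz.png

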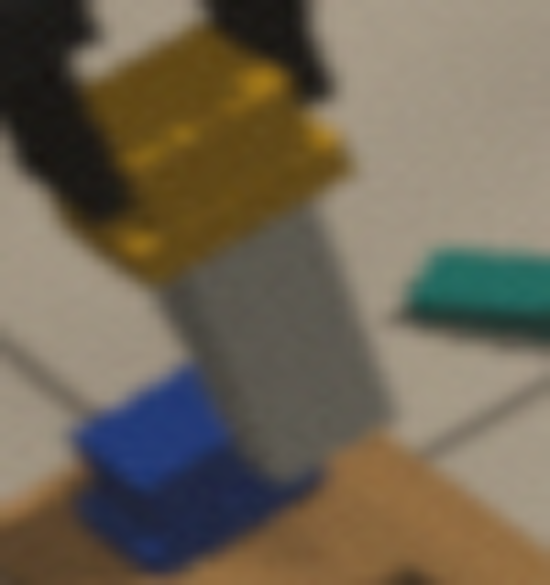

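View pics/w4.png

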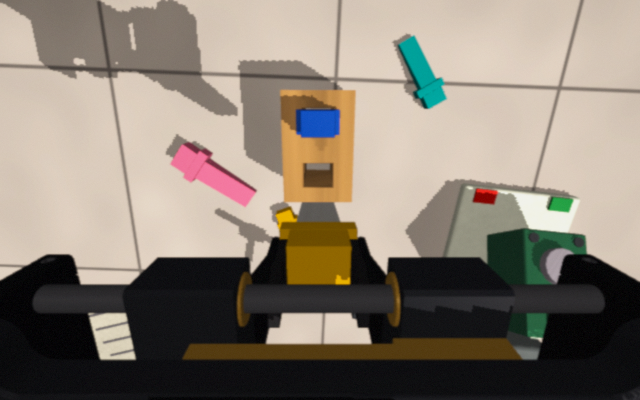

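```bash
cat >> h.py <<'E'
def hubpose(q):
    return np.array([q[0],q[1],.14]),R.from_euler('z',q[2])*R.from_euler('y',-np.pi/6)
def hubhit(c,uv,q,z=0.):
    o,Rm=hubpose(q);ro,d=ray(c,uv);ro=Rm.inv().apply(ro-o);d=Rm.inv().apply(d);return (ro+d*(z-ro[2])/d[2])*1000
E
python3 - <<'E'
from h import *
q=np.load('hub.npy');w1,c1=load('w1');w2,c2=load('w2');w4,c4=load('w4')
for x,y in((233,310),(340,315),(333,408),(228,400),(185,143),(417,157)):print('w1',hubhit(c1,(240+(x+.5)/3.9-.5,140+(y+.5)/3-.5),q).round(1))
for x,y in((164,402),(272,406),(273,535),(98,178),(332,197)):print('w2',hubhit(c2,(370+(x+.5)/4-.5,120+(y+.5)/4-.5),q).round(1))
# base front edge, z=18
for c,l in((c1,[(240+93/3.9,140+43/3),(240+522/3.9,140+66/3)]),(c2,[(370+385/4,120+90/4),(352,130)])):
    P=[onz(c,u,.018) for u in l];d=P[1]-P[0];print([p.round(4) for p in P],np.degrees(np.arctan2(d[1],d[0])))
cv2.imwrite('pics/w4z.png',cv2.resize(w4[160:360,420:620],None,fx=3,fy=3,interpolation=cv2.INTER_CUBIC))
E
```

```text
w1 [-24.7 -17.5   0. ]
w1 [-25.3  17.    0. ]
w1 [12.7 17.4  0. ]
w1 [ 11.9 -15.9   0. ]
w1 [-95.2 -39.6   0. ]
w1 [-95.5  38.2   0. ]
w2 [-24.1 -16.3   0. ]
w2 [-25.5  17.2  -0. ]
w2 [13.7 17.1  0. ]
w2 [-94.6 -38.1   0. ]
w2 [-94.7  37.4   0. ]
[array([ 0.4925, -0.0658,  0.018 ]), array([0.5036, 0.0993, 0.018 ])] 86.16598506882742
[array([0.506 , 0.0991, 0.018 ]), array([ 0.488 , -0.0707,  0.018 ])] -96.06247482915482
```

View pics/w4z.png

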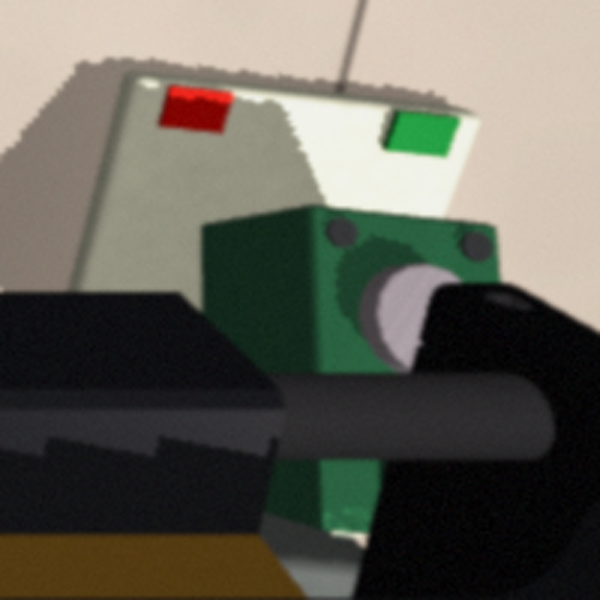

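```bash
python3 - <<'E'
from h import *
q=np.load('hub.npy');print(hubhit(load('w2')[1],(370+350/4,120+587/4),q))
q[2]=np.radians(-4.8);np.save('hub.npy',q)
o,Rm=hubpose(q);M=Rm.as_matrix();Rt=frm(M[:,1],-M[:,2])
for d in(.105,.06,.034):
    P=o+Rm.apply([0,0,d+.016]);print(d,P,delta(P,Rt))
E
```

```text
[27.81119439 40.68007139  0.        ]
0.105 [0.54847479 0.01265639 0.24478907] (array([  1.77, -29.66,   6.84]), array([-92.8, 287. ,  40.6]))
0.06 [0.57089588 0.01077364 0.20581793] (array([  1.77, -29.66,   6.84]), array([-114.9,  284.3,   79.6]))
0.034 [0.58385029 0.00968582 0.18330127] (array([  1.77, -29.66,   6.84]), array([-127.7,  282.8,  102.2]))
```

{"fn": "step_arm", "kwargs": {
  "deltas": [
    [0, -8, 2, -23, 50, 10, 25],
    [0.5, -16, 4, -45, 105, 20, 25],
    [1, -24, 6, -70, 160, 30, 25],
    [1.8, -29.7, 6.8, -92, 220, 41, 25],
    [1.8, -29.7, 6.8, -92, 270, 41, 25],
    [1.8, -29.7, 6.8, -92, 287, 41, 25],
    [1.8, -29.7, 6.8, -92, 287, 41, 25],
    [1.8, -29.7, 6.8, -92, 287, 41, 25]
  ]
}}

```text
time: 6.4
position: [0.5459, 0.0122, 0.2401]
tool_rot: [0.111, 2.622, -0.03]
ft_force: [-0.0, 0.2, -2.0]
grip_width: 0.385
```

```bash
python3 - <<'E'
from h import *
p,r,s=st();print(p,s['joint_positions'].round(2),s['grip_width'],s['ft_force'])
q=np.load('hub.npy');o,Rm=hubpose(q);print('tcp in hub',Rm.inv().apply(p-o).round(4),'rot err',(r.inv()*frm(Rm.as_matrix()[:,1],-Rm.as_matrix()[:,2])).as_rotvec(degrees=True).round(2))
snap('wrist','w5');snap('scene','s5');snap('top','t5')
b=cv2.imread('pics/s5.png'); cv2.imwrite('pics/s5z.png',cv2.resize(b[110:270,280:430],None,fx=5,fy=3.7,interpolation=cv2.INTER_CUBIC))
b=cv2.imread('pics/t5.png'); cv2.imwrite('pics/t5z.png',cv2.resize(b[130:230,260:350],None,fx=6,fy=6,interpolation=cv2.INTER_CUBIC))
E
```

```text
[0.54585193 0.01215875 0.24012583] [-0.21 -0.28  0.05  2.13  0.19  0.8   1.23] 0.38471771415913036 [-0.0347131   0.1850573  -2.03921531]
tcp in hub [-0.0046 -0.0007  0.1182] rot err [-0.04 -0.36 -0.04]
```

View pics/w5.png

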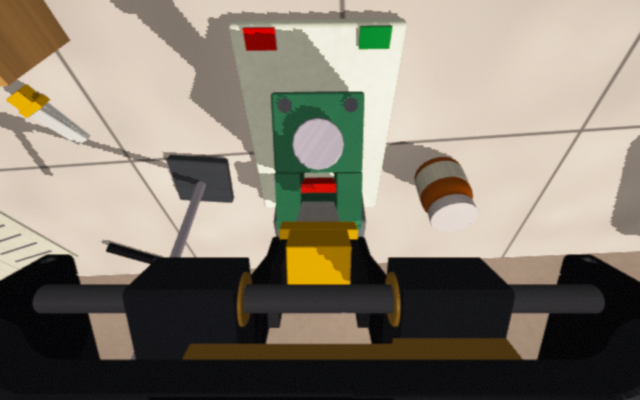

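View pics/s5z.png

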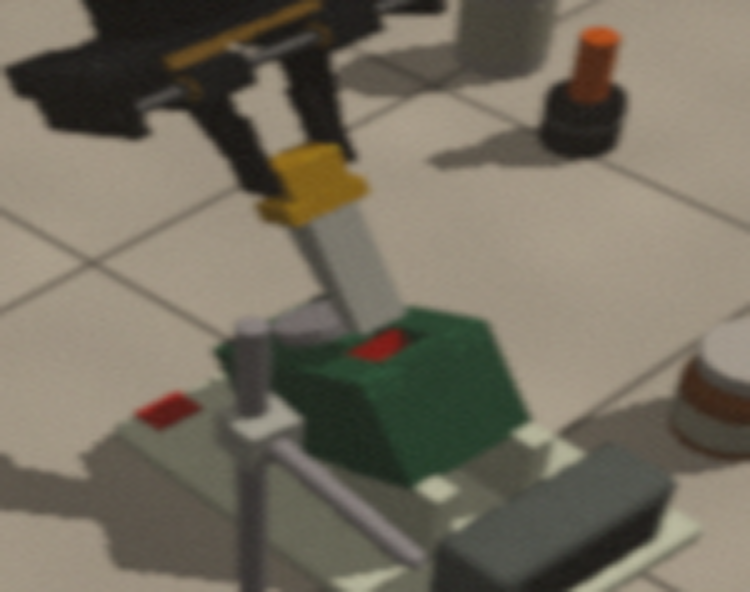

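View pics/t5z.png

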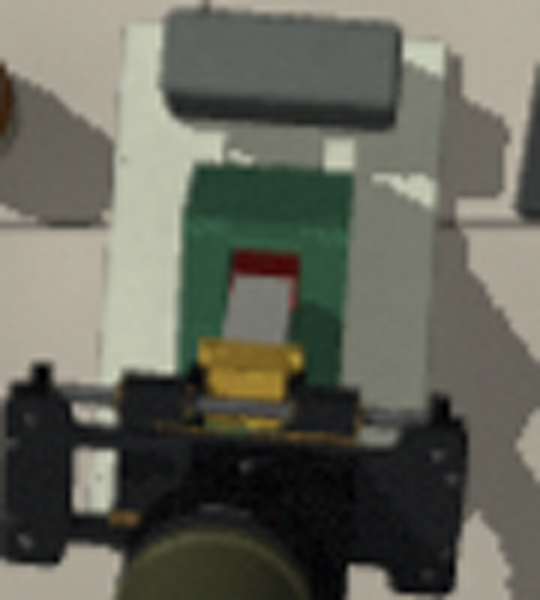

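```bash
python3 - <<'E'
from h import *
b,c=load('w5'); cv2.imwrite('pics/w5z.png',cv2.resize(b[80:260,255:385],None,fx=5,fy=3.3,interpolation=cv2.INTER_CUBIC))
E
```

```text
(no output)
```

View pics/w5z.png

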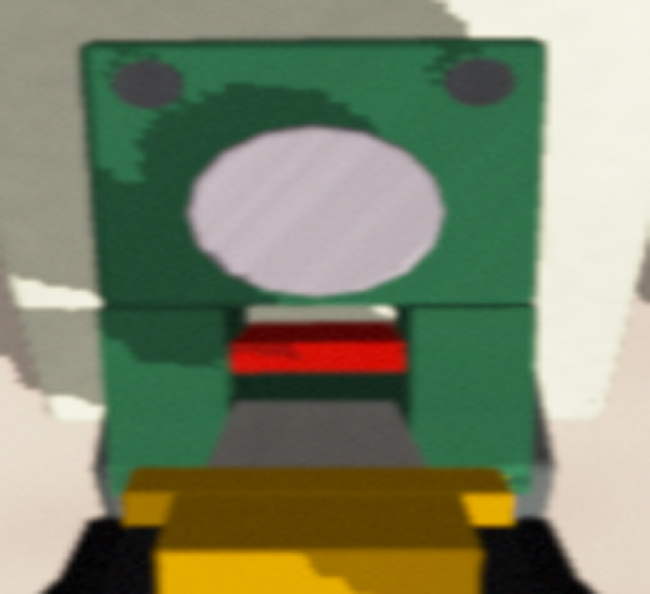

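```bash
python3 - <<'E'
from h import *
from scipy.optimize import least_squares
q=np.load('hub.npy');_,c1=load('w1');_,c2=load('w2');_,c5=load('w5')
z5=lambda x,y:(255+(x+.5)/5-.5,80+(y+.5)/3.3-.5)
A=z5(85,42);B=z5(545,42);D=z5(316,211)
print('A,B,D',hubhit(c5,A,q),hubhit(c5,B,q),hubhit(c5,D,q,.010))
for x,y in((230,305),(408,305),(230,373),(408,373),(525,480)):print(hubhit(c5,z5(x,y),q).round(1))
print('tip edge',hubhit(c5,z5(240,402),q,.022),hubhit(c5,z5(400,402),q,.022))
obs=[(c1,(315.24,220.66),(-52,0,10)),(c2,(426.78,196.63),(-52,0,10)),(c1,(287.2,187.5),(-95,-40,0)),(c2,(394.1,164.1),(-95,-40,0)),(c1,(346.5,192),(-95,40,0)),(c2,(452.6,168.8),(-95,40,0))]+[(c5,D,(-52,0,10)),(c5,A,(-95,-40,0)),(c5,B,(-95,40,0))]*1
def f(q):
    o,Rm=hubpose(q); return np.concatenate([proj(c,o+Rm.apply(np.array(P)/1000))-uv for c,uv,P in obs])
s=least_squares(f,q);print(s.x,np.degrees(s.x[2]),s.fun.round(1))
obs=obs[-3:];s=least_squares(f,q);print('w5',s.x,np.degrees(s.x[2]),s.fun.round(1))
E
```

```text
A,B,D [-95.67266496 -39.10339814   0.        ] [-95.5583375   38.17323213   0.        ] [-54.1861443   -0.36744072  10.        ]
[-27.5 -16.    0. ]
[-27.4  16.2   0. ]
[ -8.1 -16.3   0. ]
[-8.1 16.5  0. ]
[24.  39.3  0. ]
tip edge [ -6.51215161 -13.46681472  22.        ] [-6.46848882 13.94605753 22.        ]
[ 0.60806822  0.00734857 -0.0816978 ] -4.680939132627408 [-0.3  0.2 -0.2  0.1 -0.7 -0.5 -1.7 -0.9  1.2 -0.   1.9 -0.6 -0.   2.
 -1.7  0.2  1.7 -0.1]
w5 [ 0.60761794  0.0071983  -0.08459115] -4.8467158447508645 [-0.1  1.5 -1.7 -0.4  1.8 -0.5]
```

{"fn": "step_arm", "kwargs": {
  "deltas": [
    [0, -0.4, 0, -4, 0, 0, 25],
    [0, -0.4, 0, -4, 0, 0, 25],
    [0, -0.4, 0, -4, 0, 10, 25],
    [0, -0.4, 0, -4, 0, 20, 25],
    [0, -0.4, 0, -4, 0, 30, 25],
    [0, -0.4, 0, -4, 0, 40, 25],
    [0, -0.4, 0, -4, 0, 50, 25],
    [0, -0.4, 0, -4, 0, 54, 25]
  ]
}}

```text
time: 7.55
position: [0.5761, 0.011, 0.1947]
tool_rot: [0.108, 2.616, -0.03]
ft_force: [-3.6, 0.7, -1.2]
grip_width: 0.389
```

```bash
cat > chk.py <<'E'
from h import *
import sys
p,r,s=st();print(p,s['joint_positions'].round(2),s['grip_width']*87,s['ft_force'].round(2),s['torque'].round(3))
q=np.load('hub.npy');o,Rm=hubpose(q);print('tcp in hub',(1000*Rm.inv().apply(p-o)).round(1),'force in hub',Rm.inv().apply(s['ft_force']).round(2),'rot err',(r.inv()*frm(Rm.as_matrix()[:,1],-Rm.as_matrix()[:,2])).as_rotvec(degrees=True).round(2))
if len(sys.argv)>1:
    n=sys.argv[1];snap('wrist','w'+n);snap('scene','s'+n)
    b=cv2.imread('pics/s%s.png'%n); b=cv2.resize(b[110:270,280:430],None,fx=3,fy=3,interpolation=cv2.INTER_CUBIC)
    a=cv2.imread('pics/w%s.png'%n); a=cv2.resize(a[90:270,255:385],None,fx=2.67,fy=2.67,interpolation=cv2.INTER_CUBIC)
    h=min(len(a),len(b));cv2.imwrite('pics/c%s.png'%n,np.hstack([a[:h],b[:h]]))
E
python3 chk.py 6
```

```text
[0.57613552 0.01104941 0.19466289] [-0.21 -0.18  0.07  2.14  0.2   0.68  1.23] 33.82327564094602 [-3.6   0.72 -1.23] [0.149 1.774 0.049]
tcp in hub [-1.1  0.7 63.7] force in hub [-3.77  0.42  0.76] rot err [0.   0.01 0.05]
```

View pics/c6.png

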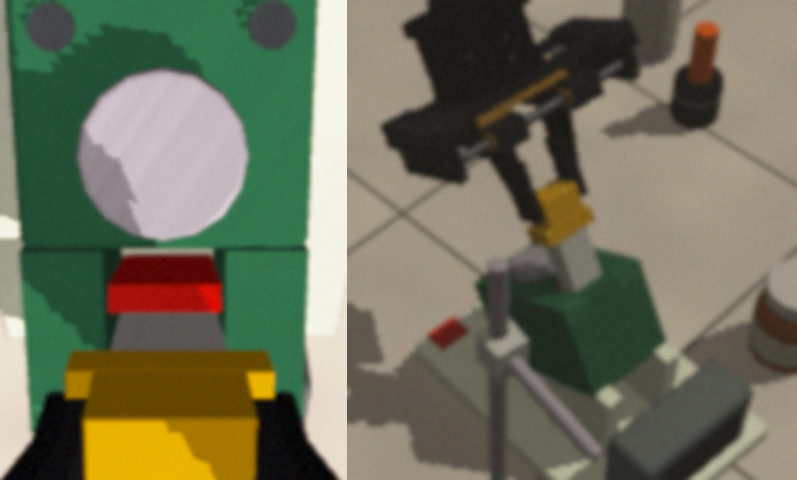

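{"fn": "step_arm", "kwargs": {
  "deltas": [
    [0, 0, 0, 1, -1, 0, 25],
    [0, 0, 0, 1, -1, 2, 25],
    [0, 0, 0, 1, -1, 4, 25],
    [0, 0, 0, 1, -1, 6, 25],
    [0, 0, 0, 1, -1, 8, 25],
    [0, 0, 0, 1, -1, 10, 25],
    [0, 0, 0, 1, -1, 12, 25],
    [0, 0, 0, 1, -1, 12, 25]
  ]
}}

```text
time: 8.65
position: [0.5811, 0.0098, 0.1856]
tool_rot: [0.108, 2.614, -0.029]
ft_force: [-10.2, 1.1, 4.0]
grip_width: 0.389
```

```bash
python3 chk.py 7
```

```text
[0.58113949 0.00981853 0.18557997] [-0.21 -0.16  0.07  2.14  0.2   0.65  1.23] 33.80446780538602 [-10.21   1.05   3.99] [0.028 2.611 0.103]
tcp in hub [-1.2 -0.1 53.3] force in hub [-6.89  0.19  8.59] rot err [0.02 0.09 0.07]
```

View pics/c7.png

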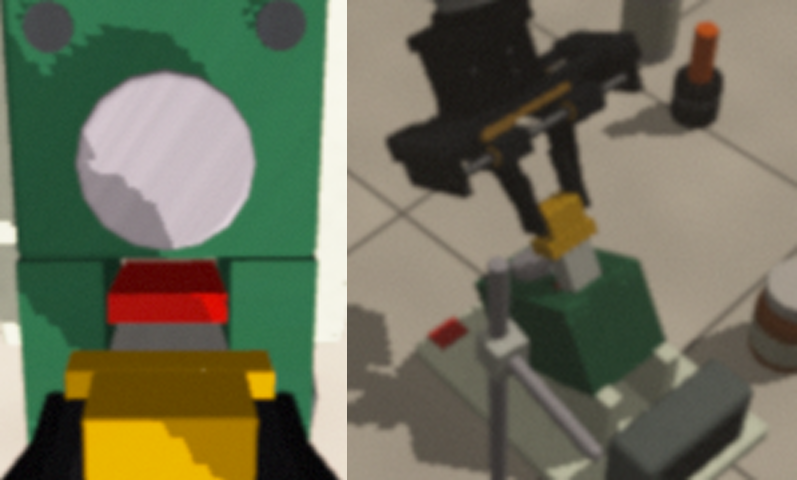

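{"fn": "step_arm", "kwargs": {
  "deltas": [
    [0, 0, 0, 1, 0, 0, 25],
    [0, 0, 0, 2, 0, 0, 25],
    [0, 0, 0, 2.5, 0, 0, 25],
    [0, 0, 0, 2.5, 0, 1, 25],
    [0, 0, 0, 2.5, 0, 2, 25],
    [0, 0, 0, 2.5, 0, 3, 25],
    [0, 0, 0, 2.5, 0, 3, 25],
    [0, 0, 0, 2.5, 0, 3, 25]
  ]
}}

```text
time: 9.75
position: [0.5818, 0.01, 0.183]
tool_rot: [0.108, 2.611, -0.029]
ft_force: [-5.9, -0.2, 5.2]
grip_width: 0.387
```

```bash
python3 chk.py
```

```text
[0.58182253 0.00996608 0.18299336] [-0.21 -0.16  0.07  2.15  0.2   0.64  1.22] 33.70915136272031 [-5.93 -0.18  5.24] [-0.098  1.59   0.069]
tcp in hub [-1.9  0.1 50.8] force in hub [-2.49 -0.67  7.48] rot err [0.06 0.28 0.07]
```

{"fn": "step_arm", "kwargs": {
  "deltas": [
    [0, 0, 0, 0, 0, 0, 45],
    [0, 0, 0, 0, 0, 0, 60],
    [0, 0, 0, 0, 0, 0, 70],
    [0, 0, 0, 0, 0, 0, 70],
    [0, 0, 0, 0, 0, -15, 70],
    [0, 0, 0, 0, 0, -40, 70],
    [0, 0, 0, 0, 0, -80, 70],
    [0, 0, 0, 0, 0, -110, 70]
  ]
}}

```text
time: 10.75
position: [0.5411, 0.0142, 0.2707]
tool_rot: [0.113, 2.63, -0.034]
ft_force: [-0.4, -1.0, 0.1]
grip_width: 0.804
```

```bash
python3 chk.py 8; python3 - <<'E'
from h import *
b=cv2.imread('pics/w8.png'); cv2.imwrite('pics/w8z.png',cv2.resize(b[130:280,240:400],None,fx=4.5,fy=4,interpolation=cv2.INTER_CUBIC))
E
```

```text
[0.54113989 0.01422735 0.27067706] [-0.08 -0.3  -0.06  2.08  0.13  0.87  1.28] 69.94474467083606 [-0.4  -1.02  0.1 ] [0.003 0.573 0.002]
tcp in hub [  6.5   1.  147.1] force in hub [-0.22 -1.05  0.24] rot err [-0.23 -0.81 -0.06]
```

View pics/c8.png

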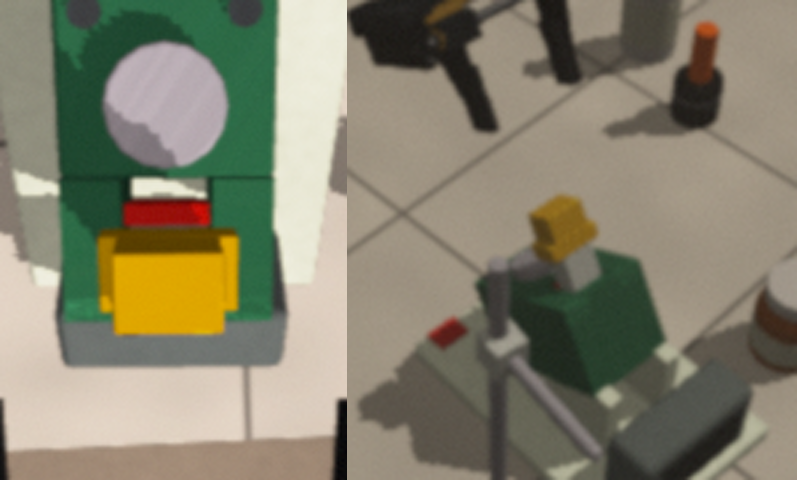

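View pics/w8z.png

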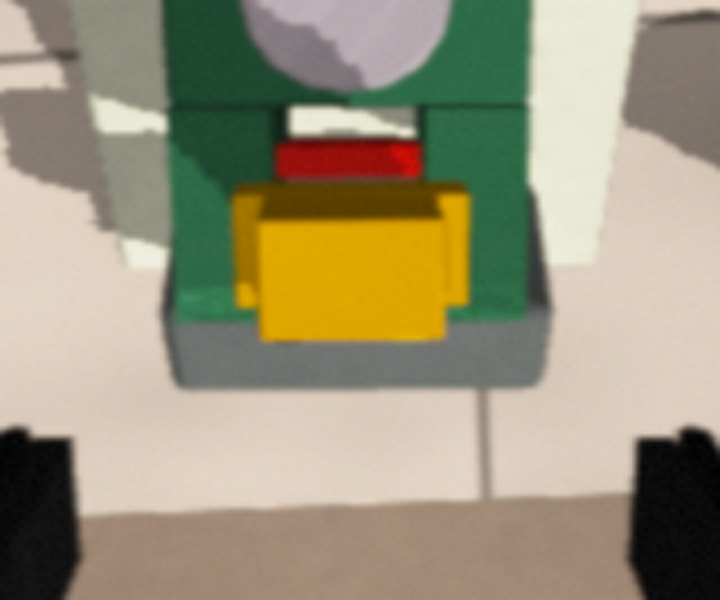

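```bash
python3 - <<'E'
from h import *
q=np.load('hub.npy');_,c=load('w8')
f=lambda x,y:(240+(x+.5)/4.5-.5,130+(y+.5)/4-.5)
for z in(.067,.071):
    P=np.array([hubhit(c,f(*u),q,z) for u in((262,218),(443,218),(445,340),(260,340))]);print(P.round(1),P.mean(0))
_,c1=load('w1');a,ct=load('top0')
print(onz(c1,(598,148),.112),onz(ct,(188,227),.112))
print(tri(ray(c1,(598,148)),ray(ct,(188,227))), 'cap',onz(ct,(163,264),.165))
print(delta([.46,.333,.28],down(np.pi/2)))
E
```

```text
[[-15.4 -14.8  67. ]
 [-15.3  17.   67. ]
 [ 10.2  17.8  67. ]
 [ 10.1 -15.7  67. ]] [-2.59722733  1.08666037 67.        ]
[[-16.3 -14.5  71. ]
 [-16.3  16.8  71. ]
 [  8.8  17.5  71. ]
 [  8.8 -15.4  71. ]] [-3.7847259   1.10491159 71.        ]
[0.46844861 0.34851729 0.112     ] [0.46631893 0.34126511 0.112     ]
(array([0.46637784, 0.3382543 , 0.12369391]), [np.float64(0.00045161280259918443), np.float64(0.00045161280259912073)]) cap [0.36302623 0.39471485 0.165     ]
(array([-1.3 , 29.53, -4.72]), array([ 92.5, 309.4, -60.2]))
```

{"fn": "step_arm", "kwargs": {
  "deltas": [
    [0, 0, 0, 0, 0, -30, 70],
    [0, 8, -1, 20, 50, -60, 75],
    [-0.5, 16, -2, 45, 110, -60, 80],
    [-1, 24, -4, 70, 165, -60, 87],
    [-1.3, 29.5, -4.7, 92, 220, -60, 87],
    [-1.3, 29.5, -4.7, 92, 275, -60, 87],
    [-1.3, 29.5, -4.7, 92, 309, -60, 87],
    [-1.3, 29.5, -4.7, 92, 309, -60, 87]
  ]
}}

```text
time: 11.85
position: [0.4568, 0.3359, 0.2762]
tool_rot: [0.01, -3.136, -0.001]
ft_force: [-0.8, -0.1, 0.7]
grip_width: 0.997
```

```bash
python3 chk.py; python3 - <<'E'
from h import *
snap('wrist','w9')
E
```

```text
[0.45678066 0.33589705 0.27621148] [-0.3   0.15 -0.43  1.56  0.06  1.44  0.85] 86.69715428550128 [-0.82 -0.11  0.66] [-0.031 -0.051  0.002]
tcp in hub [-86.8 314.4 207.4] force in hub [-0.37 -0.17  0.98] rot err [  1.38 -30.31   5.05]
```

View pics/w9.png

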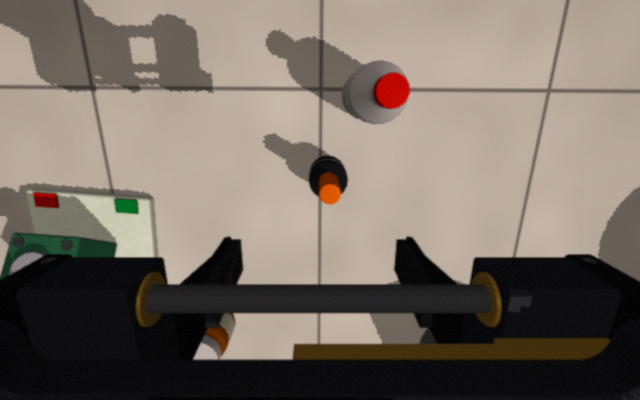

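```bash
python3 - <<'E'
from h import *
w9,c=load('w9');w1,c1=load('w1')
h=cv2.cvtColor(w9,cv2.COLOR_BGR2HSV);m=cv2.inRange(h,(5,200,225),(15,255,255));m[:150]=0;m[230:]=0
ys,xs=np.where(m);print(len(xs),xs.mean(),ys.mean(),xs.min(),xs.max(),ys.min(),ys.max())
u=(xs.mean(),ys.mean())
print('rod top',onz(c,u,.112),tri(ray(c,u),ray(c1,(598,148))))
print('cap',onz(c,(391,90),.165))
# black head outline: foot circle
print('head',onz(c,(328,172),.05))
p=[onz(c,u,.112)[0],onz(c,u,.112)[1]]
for z in(.18,.085,.066):print(delta([p[0],p[1],z],down(np.pi/2)))
E
```

```text
4 337.75 193.25 337 338 192 195
rod top [0.4670296 0.357958  0.112    ] (array([0.47016374, 0.35871477, 0.10052561]), [np.float64(0.00012165709653335195), np.float64(0.00012165709653342493)])
cap [0.36403386 0.39572612 0.165     ]
head [0.45708033 0.34929196 0.05      ]
(array([-0.05, -0.29,  0.2 ]), array([-10. ,  24.5,  96.4]))
(array([-0.05, -0.29,  0.2 ]), array([-10.4,  24.5, 191.3]))
(array([-0.05, -0.29,  0.2 ]), array([-10.5,  24.6, 210.3]))
```

```bash
python3 - <<'E'
from h import *
w9,c=load('w9');w1,c1=load('w1')
print(w9[188:200:3,326:336:3].tolist())
h=cv2.cvtColor(w9,cv2.COLOR_BGR2HSV);m=((h[...,0]<16)&(h[...,1]>200)&(h[...,2]>215)).astype(np.uint8);m[:150]=0;m[230:]=0
ys,xs=np.where(m);u=(xs.mean(),ys.mean());print(len(xs),u,xs.min(),xs.max(),ys.min(),ys.max())
h=cv2.cvtColor(w1,cv2.COLOR_BGR2HSV);m=((h[...,0]<16)&(h[...,1]>200)&(h[...,2]>215)).astype(np.uint8);m[:100]=0;m[190:]=0;m[:,:540]=0
ys,xs=np.where(m);u1=(xs.mean(),ys.mean());print(len(xs),u1,xs.min(),xs.max(),ys.min(),ys.max())
print('rod top',onz(c,u,.112),onz(c1,u1,.112),tri(ray(c,u),ray(c1,u1)))
cv2.imwrite('pics/w9z.png',cv2.resize(w9[140:220,290:370],None,fx=7,fy=7,interpolation=cv2.INTER_CUBIC))
E
```

```text
[[[0, 88, 215], [0, 87, 218], [0, 89, 219], [0, 90, 220]], [[0, 86, 216], [0, 85, 217], [0, 87, 219], [0, 90, 221]], [[0, 87, 216], [0, 87, 218], [0, 90, 221], [0, 90, 222]], [[0, 82, 216], [0, 87, 217], [0, 89, 219], [0, 91, 223]]]
189 (np.float64(332.0), np.float64(194.02645502645504)) 325 339 186 202
232 (np.float64(598.5431034482758), np.float64(147.92672413793105)) 590 607 140 156
rod top [0.46793173 0.35180333 0.112     ] [0.46835969 0.34914159 0.112     ] (array([0.46881902, 0.3519551 , 0.10883379]), [np.float64(2.0163214823703266e-05), np.float64(2.0163214823728976e-05)])
```

View pics/w9z.png

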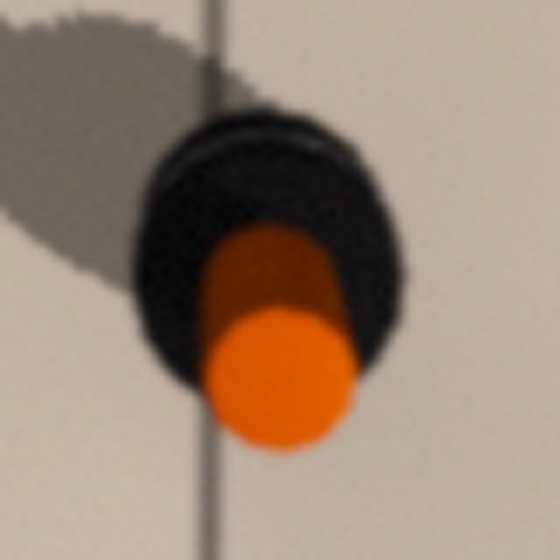

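{"fn": "step_arm", "kwargs": {
  "deltas": [
    [0, -0.3, 0, -11, 14, 40, 87],
    [0, -0.3, 0, -11, 14, 90, 87],
    [0, -0.3, 0, -11, 14, 90, 80],
    [0, -0.3, 0, -11, 14, 120, 70],
    [0, -0.3, 0, -11, 14, 160, 65],
    [0, -0.3, 0, -11, 14, 190, 60],
    [0, -0.3, 0, -11, 14, 210, 60],
    [0, -0.3, 0, -11, 14, 210, 60]
  ]
}}

```text
time: 12.9
position: [0.469, 0.3459, 0.0672]
tool_rot: [0.001, 3.141, -0.002]
ft_force: [0.5, -0.3, -0.1]
grip_width: 0.694
```

```bash
python3 chk.py; python3 - <<'E'
from h import *
snap('wrist','w10')
E
```

```text
[0.46902414 0.34589059 0.06720253] [-0.33  0.33 -0.41  1.79  0.15  1.05  0.77] 60.38212003484666 [ 0.54 -0.3  -0.12] [ 0.01  -0.002 -0.015]
tcp in hub [-181.5  325.4   20.7] force in hub [ 0.43 -0.25 -0.39] rot err [  1.19 -29.94   4.68]
```

View pics/w10.png

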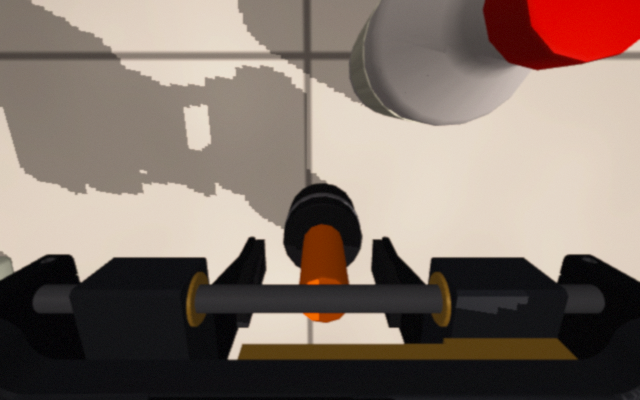

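{"fn": "step_arm", "kwargs": {
  "deltas": [
    [0, 0, 0, 0, 3.5, 0, 60],
    [0, 0, 0, 0, 3.5, 0, 10],
    [0, 0, 0, 0, 3.5, 0, 10],
    [0, 0, 0, 0, 3.5, 0, 10],
    [0, 0, 0, 0, 3.5, 0, 10],
    [0, 0, 0, 0, 3.5, -20, 10],
    [0, 0, 0, 0, 3.5, -70, 10],
    [0, 0, 0, 0, 3.5, -130, 10]
  ],
  "newtons": 60
}}

```text
time: 13.95
position: [0.4676, 0.3493, 0.1978]
tool_rot: [0.001, -3.14, 0.003]
ft_force: [0.8, 0.4, -4.2]
grip_width: 0.264
```

```bash
python3 chk.py; python3 - <<'E'
from h import *
snap('wrist','w11')
q=np.load('hub.npy');o,Rm=hubpose(q);M=Rm.as_matrix();Rt=frm(M[:,1],-M[:,2])
p,r,_=st()
print('final tilt',delta(o+Rm.apply([-.001,0.0005,.071+.067+.04]),Rt))
E
```

```text
[0.46763033 0.34933029 0.19776753] [-0.31  0.22 -0.43  1.64  0.1   1.3   0.81] 22.975522716182127 [ 0.81  0.45 -4.22] [ 0.066 -0.136  0.015]
tcp in hub [-117.7  328.7  134.6] force in hub [-1.44  0.51 -4.05] rot err [  1.16 -30.07   4.75]
final tilt (array([  1.65, -29.37,   4.61]), array([ -48.8, -336.5,  -87.1]))
```

View pics/w11.png

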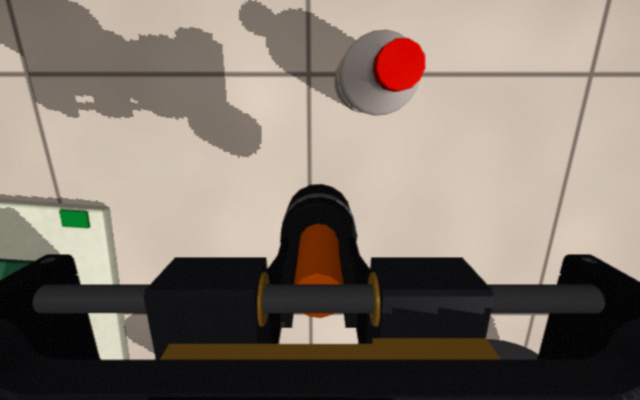

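{"fn": "step_arm", "kwargs": {
  "deltas": [
    [0, 0, 0, 0, -20, -40, 10],
    [0.3, -6, 1, -10, -70, -80, 10],
    [0.6, -12, 2, -20, -125, -90, 10],
    [0.9, -18, 3, -30, -180, -90, 10],
    [1.3, -24, 4, -40, -235, -90, 10],
    [1.6, -29.4, 4.6, -49, -290, -90, 10],
    [1.6, -29.4, 4.6, -49, -336, -88, 10],
    [1.6, -29.4, 4.6, -49, -336, -88, 10]
  ]
}}

```text
time: 15.0
position: [0.5347, 0.011, 0.2666]
tool_rot: [0.12, 2.659, -0.04]
ft_force: [-0.2, 1.2, -3.3]
grip_width: 0.263
```

```bash
python3 chk.py 12;python3 - <<'E'
from h import *
b=cv2.imread('pics/s12.png'); cv2.imwrite('pics/s12z.png',cv2.resize(b[80:260,250:430],None,fx=4,fy=3.3,interpolation=cv2.INTER_CUBIC))
E
```

```text
[0.53472845 0.01098754 0.26664932] [-0.22 -0.3   0.05  2.07  0.18  0.91  1.24] 22.83832834148233 [-0.16  1.18 -3.3 ] [0.182 1.07  0.041]
tcp in hub [ -0.8  -2.8 146.7] force in hub [-1.88  1.17 -2.73] rot err [-0.62 -2.45 -0.2 ]
```

View pics/w12.png

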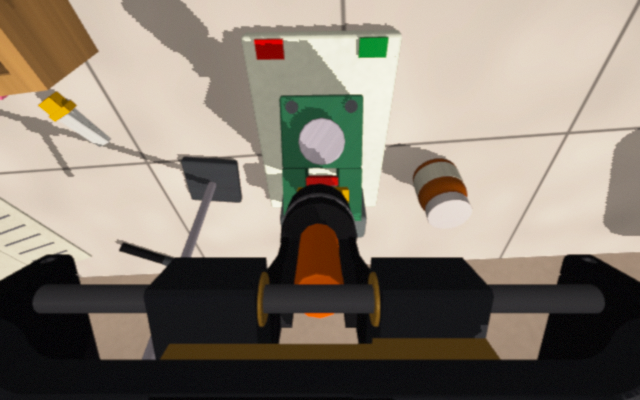

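View pics/s12z.png

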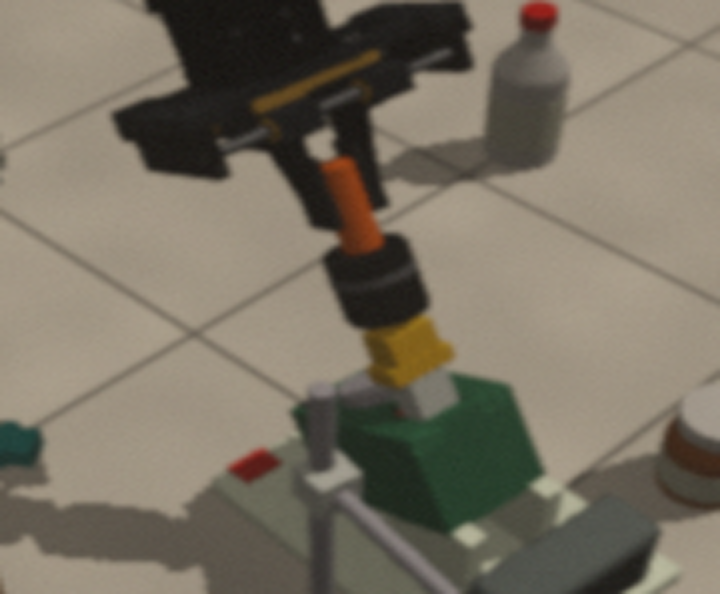

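```bash
python3 chk.py; python3 -c "
from h import *
print(ctrl.get_state()['qd'].round(3), ctrl.get_state()['time'])"
```

```text
[0.53591874 0.01599709 0.26875142] [-0.22 -0.3   0.05  2.07  0.18  0.91  1.24] 22.75261822230661 [-0.24  1.   -3.09] [0.144 0.945 0.038]
tcp in hub [  0.9   2.3 148.1] force in hub [-1.82  0.98 -2.52] rot err [-0.38 -2.21  0.11]
[-0.005 -0.    -0.041 -0.017  0.    -0.01  -0.001] 15.1
```

{"fn": "step_arm", "kwargs": {
  "deltas": [
    [0.4, -2.2, 0, 0, -1.5, 3, 10],
    [0.4, -2.2, 0, 0, -1.5, 6, 10],
    [0.4, -2.2, 0, 0, -1.5, 6, 10],
    [0.4, -2.2, 0, 0, -1.5, 6, 10],
    [0.4, -2.2, 0, 0, -1.5, 6, 10],
    [0.4, -2.2, 0, 0, -1.5, 6, 10],
    [0.4, -2.2, 0, 0, -1.5, 6, 10],
    [0.4, -2.2, 0, 0, -1.5, 6, 10]
  ]
}}

```text
time: 16.1
position: [0.5422, 0.0144, 0.2629]
tool_rot: [0.11, 2.617, -0.049]
ft_force: [0.4, -0.4, -2.9]
grip_width: 0.261
```

```bash
python3 chk.py 13
```

```text
[0.54222485 0.01443595 0.26293883] [ 0.01 -0.3  -0.15  2.09  0.11  0.84  1.29] 22.69045056981025 [ 0.4  -0.39 -2.95] [ 0.064  1.146 -0.006]
tcp in hub [  3.6   1.3 139.9] force in hub [-1.1  -0.35 -2.77] rot err [-0.82 -0.05  0.19]
```

View pics/c13.png

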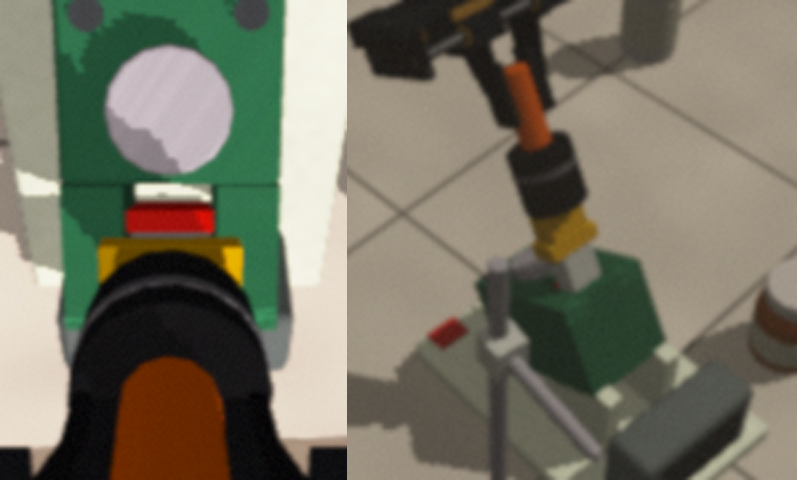

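{"fn": "step_arm", "kwargs": {
  "deltas": [
    [-0.8, 0, 0, 4, 0, 0, 10],
    [-0.8, 0, 0, 4, 0, 0, 10],
    [-0.8, 0, 0, 4, 0, 3, 10],
    [-0.8, 0, 0, 4, 0, 6, 10],
    [-0.8, 0, 0, 4, 0, 9, 10],
    [-0.8, 0, 0, 4, 0, 12, 10],
    [-0.8, 0, 0, 4, 0, 15, 10],
    [-0.8, 0, 0, 4, 0, 17, 10]
  ]
}}

```text
time: 17.2
position: [0.548, 0.0139, 0.2469]
tool_rot: [0.105, 2.615, -0.03]
ft_force: [-0.2, 0.6, 3.9]
grip_width: 0.264
```

```bash
python3 chk.py 14
```

```text
[0.54803488 0.01389256 0.24686602] [ 0.03 -0.28 -0.15  2.11  0.09  0.79  1.32] 22.996350232484904 [-0.19  0.63  3.9 ] [0.03  0.157 0.014]
tcp in hub [  0.6   1.2 123.1] force in hub [1.74 0.61 3.5 ] rot err [0.   0.06 0.19]
```

View pics/c14.png

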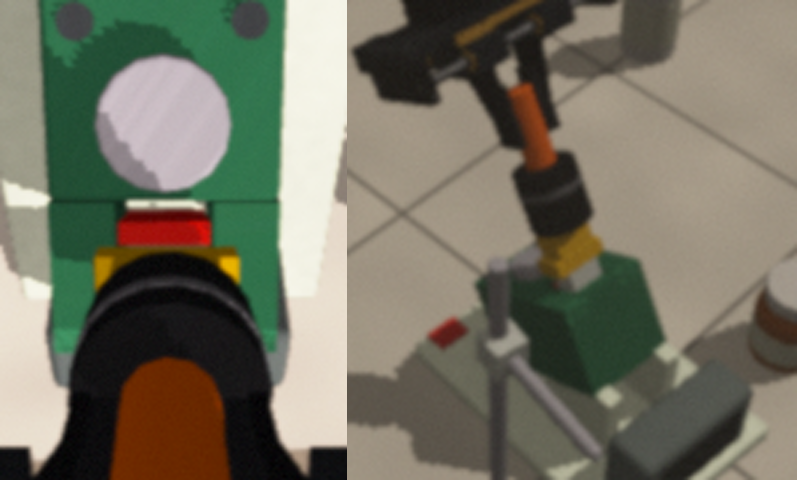

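{"fn": "step_arm", "kwargs": {
  "deltas": [
    [0, 0, 0, 0, 0, -5, 10],
    [0, 0, 0, 0, 0, -10, 10],
    [0, 0, 0, 0, 0, -14, 10],
    [0, 0, 0, 0, 0, -14, 10],
    [0, 0, 0, 0, 0, -14, 10],
    [0, 0, 0, 0, 0, -14, 10],
    [0, 0, 0, 0, 0, -14, 10],
    [0, 0, 0, 0, 0, -14, 10]
  ]
}}

```text
time: 18.3
position: [0.5417, 0.0144, 0.258]
tool_rot: [0.106, 2.618, -0.031]
ft_force: [-0.3, -0.4, -3.3]
grip_width: 0.267
```

```bash
python3 chk.py 15
```

```text
[0.54168967 0.01438488 0.25796485] [ 0.03 -0.3  -0.15  2.1   0.08  0.83  1.32] 23.259622874510182 [-0.29 -0.35 -3.28] [ 0.073  1.13  -0.026]
tcp in hub [  0.6   1.2 135.9] force in hub [-1.86 -0.38 -2.71] rot err [-0.04 -0.11  0.19]
```

View pics/c15.png

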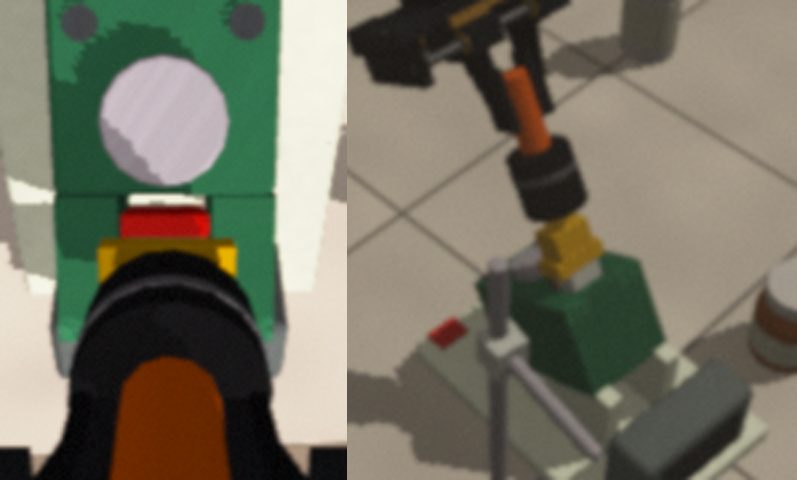

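{"fn": "step_arm", "kwargs": {
  "deltas": [
    [0, 0, 0, 0, 0, 6, 10],
    [0, 0, 0, 0, 0, 11, 10],
    [0, 0, 0, 0, 0, 15, 10],
    [0, 0, 0, 0, 0, 19, 10],
    [0, 0, 0, 0, 0, 23, 10],
    [0, 0, 0, 0, 0, 27, 10],
    [0, 0, 0, 0, 0, 31, 10],
    [0, 0, 0, 0, 0, 34, 10]
  ]
}}

```text
time: 19.4
position: [0.5608, 0.0132, 0.2373]
tool_rot: [0.105, 2.609, -0.032]
ft_force: [-33.8, 0.3, 42.5]
grip_width: 0.264
```

```bash
python3 chk.py 16
```

```text
[0.56075127 0.01324078 0.23729837] [ 0.03 -0.25 -0.16  2.11  0.1   0.76  1.31] 23.00883312615949 [-33.79   0.32  42.51] [-0.519  2.729 -0.424]
tcp in hub [  6.8   1.6 108.4] force in hub [-7.92 -2.51 53.67] rot err [-0.04  0.44  0.18]
```

View pics/c16.png

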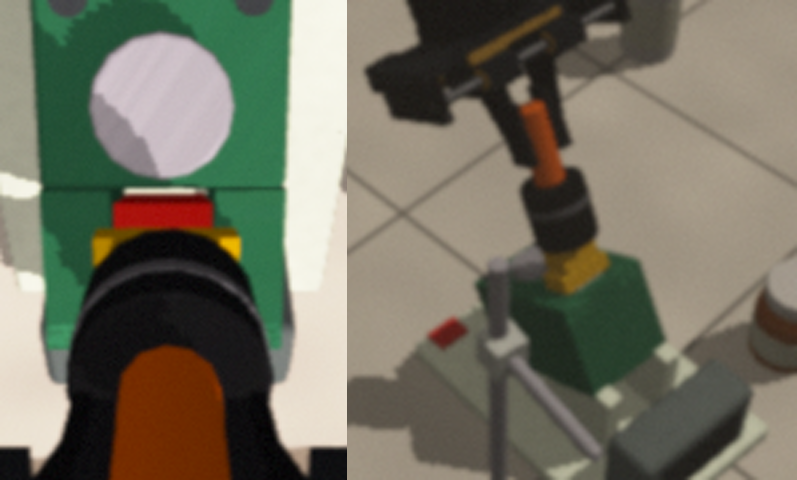

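```bash
python3 - <<'E'
from h import *
b,c=load('s16'); cv2.imwrite('pics/s16z.png',cv2.resize(b[175:235,325:385],None,fx=10,fy=10,interpolation=cv2.INTER_CUBIC))
q=np.load('hub.npy');o,Rm=hubpose(q)
for d in(0,5):
  for x,y,z in((13,-23,0),(13,23,0),(13,-23,13),(13,23,13),(13,-17,36),(13,17,36)):print(d,(x,y,z),((proj(c,o+Rm.apply(np.array([x,y,z+d])/1000))-[325,175]+.5)*10).round())
E
```

```text
0 (13, -23, 0) [285. 337.]
0 (13, 23, 0) [430. 238.]
0 (13, -23, 13) [267. 289.]
0 (13, 23, 13) [413. 191.]
0 (13, -17, 36) [256. 190.]
0 (13, 17, 36) [366. 118.]
5 (13, -23, 0) [278. 319.]
5 (13, 23, 0) [423. 220.]
5 (13, -23, 13) [261. 271.]
5 (13, 23, 13) [407. 172.]
5 (13, -17, 36) [249. 171.]
5 (13, 17, 36) [359.  99.]
```

View pics/s16z.png

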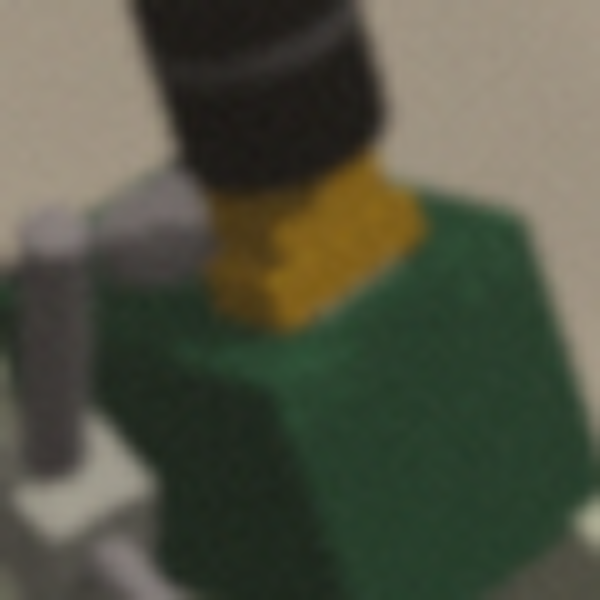

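{"fn": "step_arm", "kwargs": {
  "deltas": [
    [0, 0, 0, 0, 0, -6, 10],
    [0, 0, 0, 0, 0, -12, 10],
    [0, 0, 0, 0, 0, -20, 10],
    [0, 0, 0, 0, 0, -28, 10],
    [0, 0, 0, 0, 0, -32, 10],
    [0, 0, 0, 0, 0, -32, 10],
    [0, 0, 0, 0, 0, -32, 10],
    [0, 0, 0, 0, 0, -32, 10]
  ]
}}

```text
time: 20.5
position: [0.5426, 0.0143, 0.2559]
tool_rot: [0.106, 2.619, -0.031]
ft_force: [0.0, 0.6, -3.7]
grip_width: 0.263
```

```bash
python3 chk.py 17; python3 - <<'E'
from h import *
b,c=load('s17'); cv2.imwrite('pics/s17z.png',cv2.resize(b[155:235,315:385],None,fx=9,fy=7,interpolation=cv2.INTER_CUBIC))
E
```

```text
[0.54256324 0.01426937 0.25588729] [ 0.03 -0.3  -0.15  2.1   0.08  0.82  1.32] 22.890777615294944 [ 0.01  0.61 -3.68] [ 0.09   1.096 -0.027]
tcp in hub [  0.3   1.1 133.6] force in hub [-1.88  0.61 -3.16] rot err [-0.04 -0.15  0.19]
```

View pics/s17z.png

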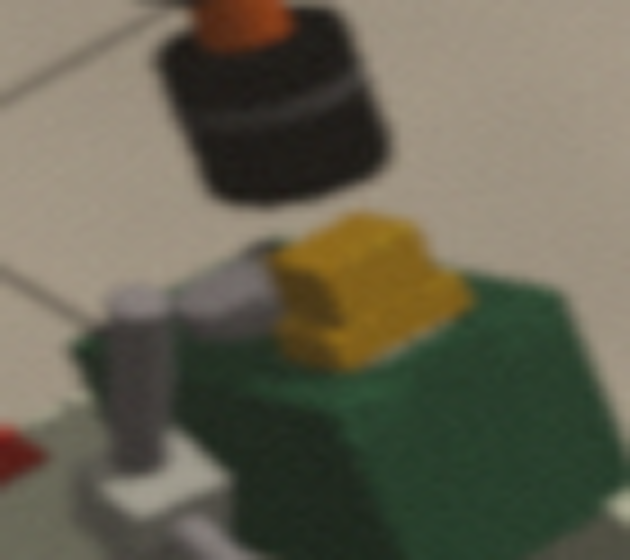

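View pics/w17.png

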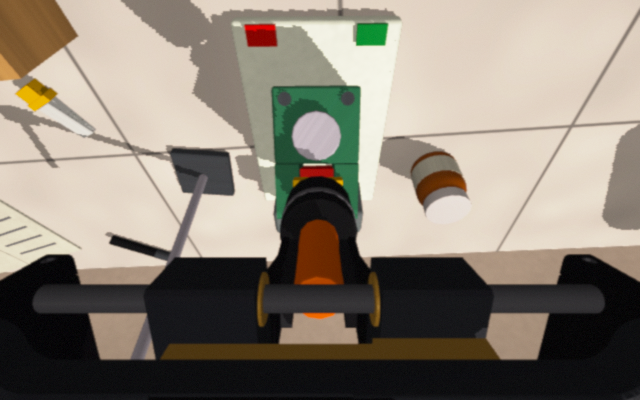

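{"fn": "step_arm", "kwargs": {
  "deltas": [
    [0, 0, 0, 0, 40, 0, 10],
    [0, 0, 0, 0, 75, 0, 10],
    [0, 0, 0, 0, 75, 0, 10],
    [0, 0, 0, 0, 75, 0, 10],
    [0, 0, 0, 0, 75, 0, 10],
    [0, 0, 0, 0, 75, 0, 10],
    [0, 0, 0, 0, 75, 0, 10],
    [0, 0, 0, 0, 75, 0, 10]
  ]
}}

```text
time: 21.6
position: [0.5488, 0.0889, 0.2562]
tool_rot: [0.106, 2.618, -0.031]
ft_force: [-0.2, -0.4, -3.3]
grip_width: 0.261
```

```bash
python3 chk.py 18; python3 - <<'E'
from h import *
snap('top','t18')
a,_=load('t18');cv2.imwrite('pics/t18z.png',cv2.resize(a[150:220,270:340],None,fx=8,fy=8,interpolation=cv2.INTER_CUBIC))
b,c=load('w18'); cv2.imwrite('pics/w18z.png',cv2.resize(b[80:280,140:300],None,fx=4.5,fy=3,interpolation=cv2.INTER_CUBIC))
E
```

```text
[0.54878712 0.08886585 0.25616981] [ 0.01 -0.25 -0.3   2.06  0.15  0.84  1.11] 22.668717095309898 [-0.19 -0.36 -3.33] [ 0.126  1.11  -0.01 ]
tcp in hub [  0.4  76.  133.9] force in hub [-1.81 -0.37 -2.8 ] rot err [-0.04 -0.1   0.17]
```

View pics/w18z.png

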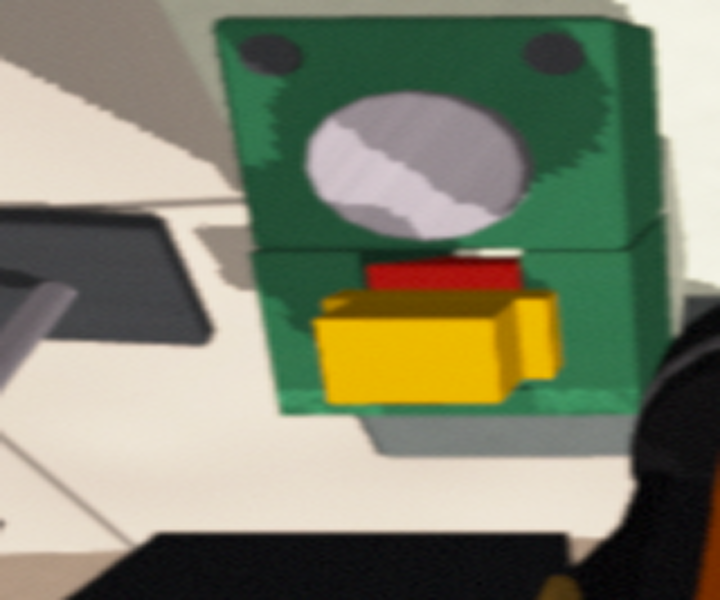

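View pics/w18.png

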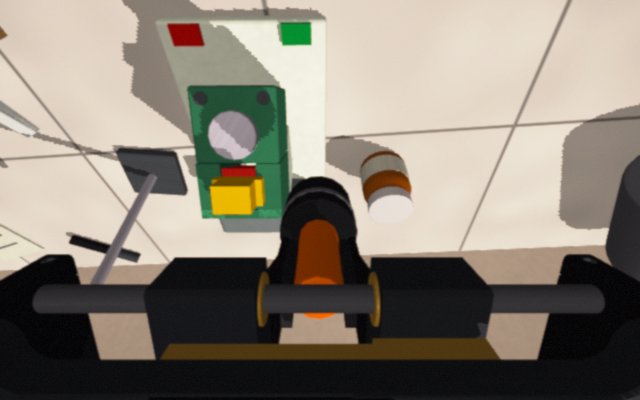

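View pics/t18z.png

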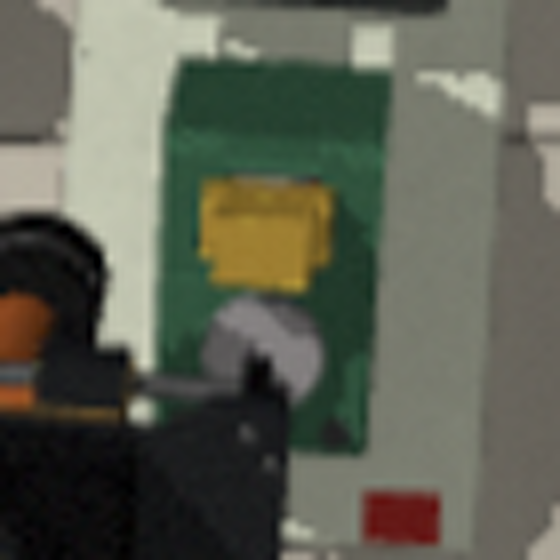

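```bash
python3 - <<'E'
from h import *
for n in('11','12','13','14','15','16','17','18'):
    w,c=load('w'+n)
    h=cv2.cvtColor(w,cv2.COLOR_BGR2HSV);m=((h[...,0]<16)&(h[...,1]>200)&(h[...,2]>60)).astype(np.uint8);m[:200]=0;m[330:]=0;m[:,:280]=0;m[:,360:]=0
    ys,xs=np.where(m)
    # bright top face
    m2=m&(h[...,2]>190);y2,x2=np.where(m2)
    # band bright line position along column 318
    col=w[170:230,319].mean(1)
    print(n,ys.min(),ys.max(),len(ys),'top',y2.min() if len(y2) else None,y2.max() if len(y2) else None,len(y2),'band',col.round().astype(int)[:45].tolist())
E
```

```text
11 224 316 2457 top None None 0 band [192, 193, 194, 194, 192, 191, 192, 192, 191, 190, 191, 192, 186, 161, 87, 25, 9, 6, 8, 10, 13, 11, 14, 30, 42, 43, 30, 16, 9, 11, 10, 9, 6, 14, 14, 14, 9, 11, 11, 10, 10, 10, 10, 13, 11]
12 224 317 2518 top 313 317 77 band [235, 235, 226, 179, 139, 84, 49, 43, 57, 65, 66, 62, 62, 40, 22, 11, 9, 8, 10, 7, 10, 9, 18, 35, 42, 47, 35, 18, 10, 8, 10, 8, 13, 17, 21, 24, 22, 25, 23, 23, 23, 22, 23, 23, 22]
13 224 317 2520 top 313 317 84 band [61, 64, 65, 63, 66, 66, 76, 82, 79, 67, 54, 58, 56, 38, 18, 11, 7, 8, 8, 8, 7, 8, 18, 35, 44, 50, 39, 21, 9, 6, 8, 8, 12, 18, 22, 23, 28, 26, 23, 23, 23, 26, 22, 20, 16]
14 224 317 2507 top 313 317 85 band [33, 29, 37, 56, 62, 65, 61, 64, 66, 62, 65, 72, 67, 54, 30, 13, 13, 8, 10, 11, 10, 10, 16, 27, 40, 50, 49, 29, 13, 11, 9, 14, 7, 17, 22, 23, 23, 26, 24, 24, 21, 22, 22, 24, 23]
15 224 317 2516 top 313 317 82 band [43, 58, 64, 63, 64, 63, 65, 65, 69, 65, 57, 57, 53, 38, 17, 12, 7, 9, 8, 6, 10, 11, 19, 37, 46, 50, 36, 21, 12, 13, 10, 9, 5, 18, 23, 24, 24, 23, 26, 22, 24, 23, 23, 23, 22]
16 219 318 2756 top 313 318 140 band [65, 66, 65, 66, 62, 43, 21, 13, 8, 8, 13, 10, 7, 8, 8, 8, 21, 37, 45, 51, 57, 35, 18, 11, 10, 11, 11, 9, 15, 18, 25, 25, 23, 27, 23, 23, 22, 25, 22, 23, 22, 18, 12, 15, 19]
17 219 318 2735 top 313 318 121 band [64, 64, 65, 63, 64, 59, 30, 16, 9, 12, 8, 9, 8, 7, 10, 8, 14, 31, 41, 46, 53, 33, 15, 11, 11, 11, 9, 13, 11, 19, 24, 24, 21, 23, 23, 24, 20, 22, 20, 20, 17, 17, 16, 16, 13]
18 219 318 2734 top 313 318 121 band [237, 237, 238, 238, 236, 222, 132, 39, 14, 9, 12, 10, 11, 11, 11, 9, 16, 33, 43, 48, 56, 37, 17, 9, 7, 10, 7, 9, 15, 19, 24, 25, 23, 25, 23, 23, 22, 25, 22, 21, 24, 21, 18, 17, 19]
```

```bash
python3 - <<'E'
from h import *
b,c=load('s18'); cv2.imwrite('pics/s18z.png',cv2.resize(b[170:250,330:400],None,fx=10,fy=7.5,interpolation=cv2.INTER_CUBIC))
q=np.load('hub.npy');o,Rm=hubpose(q)
f=lambda P:((proj(c,o+Rm.apply(np.array(P)/1000))-[330,170]+.5)*[10,7.5]).round()
for P in((30,-40,0),(30,40,0)):print(P,f(P))
for d in(0,4):
  for x,y,z in((13,-23,0),(13,23,0),(13,-17,36),(13,17,36),(-13,17,36),(-13,-17,36)):print(d,(x,y,z),f((x,y,z+d)))
E
```

```text
(30, -40, 0) [225. 330.]
(30, 40, 0) [479. 199.]
0 (13, -23, 0) [235. 290.]
0 (13, 23, 0) [380. 216.]
0 (13, -17, 36) [206. 180.]
0 (13, 17, 36) [316. 126.]
0 (-13, 17, 36) [247. 113.]
0 (-13, -17, 36) [138. 166.]
4 (13, -23, 0) [229. 279.]
4 (13, 23, 0) [375. 205.]
4 (13, -17, 36) [201. 169.]
4 (13, 17, 36) [310. 115.]
4 (-13, 17, 36) [241. 102.]
4 (-13, -17, 36) [133. 155.]
```

View pics/s18z.png

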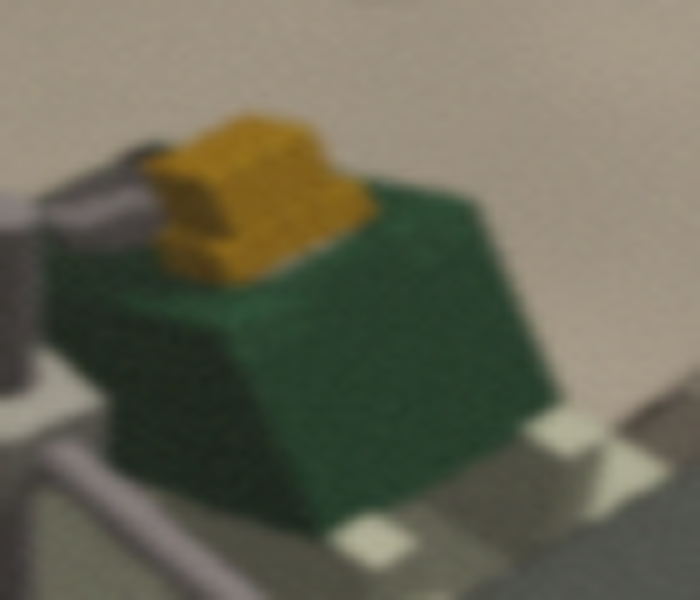

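```bash
python3 - <<'E'
from h import *
print(delta([.49,.30,.16],down(np.pi/2)),delta([.47,.2,.27],down(np.pi/2)))
E
```

```text
(array([-1.34, 29.87, -4.52]), array([113.3, 205.7,  45.2])) (array([-1.34, 29.87, -4.52]), array([ 68.8, 104.2, -55.8]))
```

{"fn": "step_arm", "kwargs": {
  "deltas": [
    [-0.3, 7, -1, 20, 40, -10, 10],
    [-0.6, 14, -2, 45, 80, -20, 10],
    [-0.9, 22, -3, 70, 120, 0, 10],
    [-1.3, 29.9, -4.5, 95, 160, 20, 10],
    [-1.3, 29.9, -4.5, 113, 206, 45, 10],
    [-1.3, 29.9, -4.5, 113, 206, 45, 10],
    [-1.3, 29.9, -4.5, 113, 206, 45, 10],
    [-1.3, 29.9, -4.5, 113, 206, 45, 10]
  ]
}}

```text
time: 22.75
position: [0.4915, 0.2992, 0.1614]
tool_rot: [0.004, 3.14, -0.001]
ft_force: [-0.2, -0.1, -2.8]
grip_width: 0.262
```

```bash
python3 chk.py; python3 - <<'E'
from h import *
for n in('scene','wrist'): snap(n,n[0]+'19')
b,c=load('s19'); cv2.imwrite('pics/s19z.png',cv2.resize(b[50:190,340:460],None,fx=5,fy=4,interpolation=cv2.INTER_CUBIC))
p,r,_=st();print((proj(c,p)-[340,50])*[5,4],[((proj(c,p+[0,0,z])-[340,50])*[5,4]).round() for z in(.045,-.067)])
E
```

```text
[0.49145608 0.29923486 0.16142667] [-0.18  0.23 -0.48  1.71  0.11  1.22  0.89] 22.771667115619916 [-0.18 -0.07 -2.83] [-0.047 -0.042 -0.053]
tcp in hub [-111.7  280.8   89.2] force in hub [-1.56 -0.08 -2.37] rot err [  1.2  -29.87   4.56]
[284.79471695 265.7850096 ] [array([295., 212.]), array([271., 340.])]
```

View pics/s19z.png

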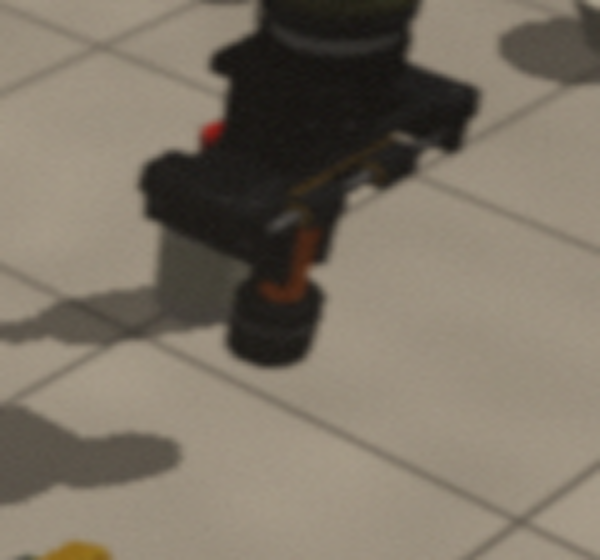

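View pics/w19.png

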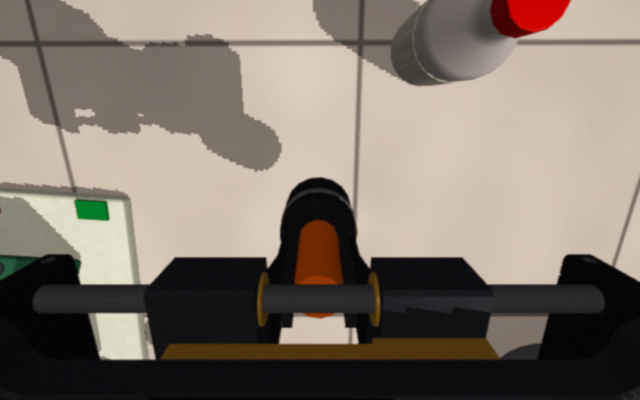

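{"fn": "step_arm", "kwargs": {
  "deltas": [
    [0, -5, 0, 0, 0, 20, 10],
    [0, -5, 0, 0, 0, 50, 10],
    [0, -5, 0, 0, 0, 75, 10],
    [0, -5, 0, 0, 0, 83, 10],
    [0, -5, 0, 0, 0, 83, 10],
    [0, -5, 0, 0, 0, 83, 10],
    [0, -5, 0, 0, 0, 83, 10],
    [0, -5, 0, 0, 0, 83, 10]
  ]
}}

```text
time: 23.85
position: [0.4905, 0.3005, 0.0779]
tool_rot: [0.001, 3.054, -0.0]
ft_force: [0.3, -0.5, -4.2]
grip_width: 0.265
```

```bash
python3 chk.py; python3 - <<'E'
from h import *
for n in('scene','wrist'): snap(n,n[0]+'20')
b,c=load('s20'); cv2.imwrite('pics/s20z.png',cv2.resize(b[80:190,340:430],None,fx=6,fy=5,interpolation=cv2.INTER_CUBIC))
E
```

```text
[0.4904528  0.30046647 0.07791729] [-0.21  0.26 -0.47  1.86  0.21  0.99  0.8 ] 23.054116241433857 [ 0.31 -0.51 -4.2 ] [ 0.004  0.15  -0.015]
tcp in hub [-154.4  281.9   17.4] force in hub [-1.8  -0.48 -3.81] rot err [  1.44 -24.97   4.59]
```

View pics/s20z.png

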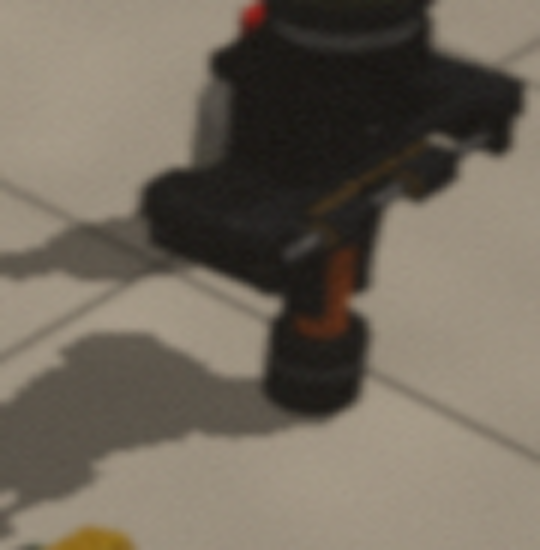

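{"fn": "step_arm", "kwargs": {
  "deltas": [
    [0, 0, 0, 0, 0, 1, 10],
    [0, 0, 0, 0, 0, 2, 10],
    [0, 0, 0, 0, 0, 3, 10],
    [0, 0, 0, 0, 0, 4, 10],
    [0, 0, 0, 0, 0, 5, 10],
    [0, 0, 0, 0, 0, 6, 10],
    [0, 0, 0, 0, 0, 6, 10],
    [0, 0, 0, 0, 0, 6, 10]
  ]
}}

```text
time: 24.95
position: [0.4911, 0.3004, 0.0726]
tool_rot: [0.001, 3.054, -0.001]
ft_force: [-0.9, -2.0, 5.6]
grip_width: 0.267
```

```bash
python3 chk.py
```

```text
[0.49109805 0.30038216 0.07255678] [-0.21  0.27 -0.47  1.86  0.21  0.98  0.79] 23.229460258279243 [-0.94 -1.99  5.58] [-0.443  0.82   0.003]
tcp in hub [-156.5  281.9   12.5] force in hub [ 2.12 -2.06  5.22] rot err [  1.42 -24.96   4.59]
```

{"fn": "step_arm", "kwargs": {
  "deltas": [
    [0, 0, 0, 0, 0, 0.5, 10],
    [0, 0, 0, 0, 0, 0.5, 24],
    [0, 0, 0, 0, 0, 0.5, 26],
    [0, 0, 0, 0, 0, 0.5, 35],
    [0, 0, 0, 0, 0, 0.5, 50],
    [0, 0, 0, 0, 0, 0.5, 60],
    [0, 0, 0, 0, 0, 0.5, 60],
    [0, 0, 0, 0, 0, 0.5, 60]
  ]
}}

```text
time: 25.95
position: [0.4907, 0.3003, 0.0708]
tool_rot: [0.001, 3.055, -0.001]
ft_force: [0.1, 0.9, 0.4]
grip_width: 0.677
```

```bash
python3 chk.py; python3 - <<'E'
from h import *
for n in('scene','wrist'): snap(n,n[0]+'21')
b,c=load('s21'); cv2.imwrite('pics/s21z.png',cv2.resize(b[80:190,340:430],None,fx=6,fy=5,interpolation=cv2.INTER_CUBIC))
E
```

```text
[0.49065998 0.30028309 0.07081828] [-0.21  0.27 -0.47  1.87  0.21  0.97  0.79] 58.865961923092954 [0.1  0.85 0.45] [ 0.018  0.119 -0.078]
tcp in hub [-157.7  281.8   11.2] force in hub [0.25 0.86 0.38] rot err [  1.42 -25.02   4.6 ]
```

View pics/s21z.png

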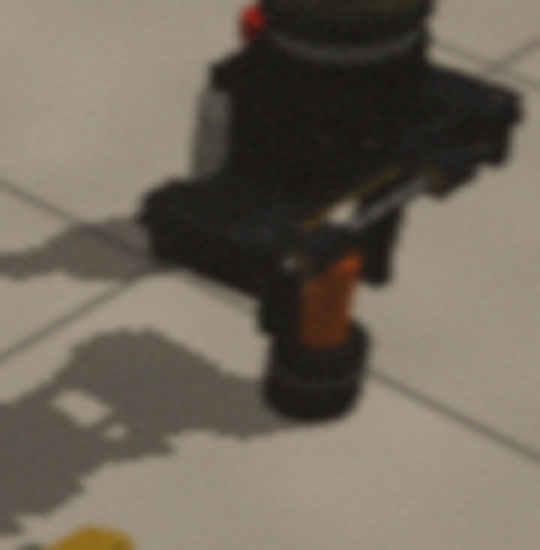

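View pics/w21.png

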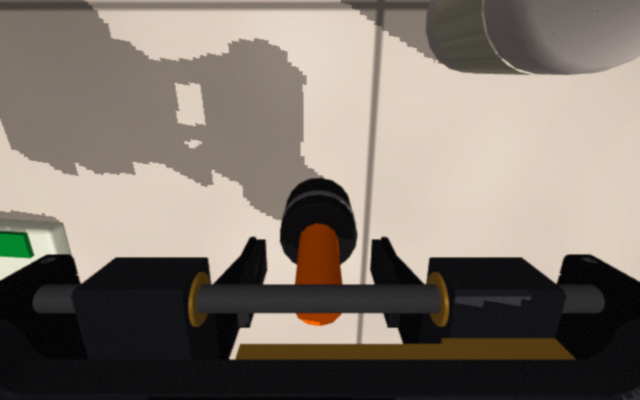

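Drift stands free between the open fingers (rod at u≈318, fingers at 262 and 375). Withdraw straight up.

{"fn": "step_arm", "kwargs": {
  "deltas": [
    [0, 0, 0, 0, 0, -10, 60],
    [0, 0, 0, 0, 0, -25, 60],
    [0, 0, 0, 0, 0, -45, 60],
    [0, 0, 0, 0, 0, -80, 70],
    [0, 0, 0, 0, 0, -130, 70],
    [0, 5, 0, 0, 0, -190, 70],
    [0, 5, 0, 0, 0, -200, 70],
    [0, 5, 0, 0, 0, -200, 70]
  ]
}}

```text
time: 27.05
position: [0.4736, 0.3008, 0.2715]
tool_rot: [0.001, 3.14, 0.001]
ft_force: [0.0, -0.6, -0.4]
grip_width: 0.803
```

```bash
python3 chk.py; python3 - <<'E'
from h import *
for n in('scene','wrist','top'): snap(n,n[0]+'22')
b,c=load('s22'); cv2.imwrite('pics/s22z.png',cv2.resize(b[60:250,310:460],None,fx=5,fy=3.1,interpolation=cv2.INTER_CUBIC))
E
```

```text
[0.4735814  0.30078643 0.27153229] [-0.17  0.14 -0.49  1.59  0.07  1.43  0.91] 69.81793039493434 [ 0.01 -0.61 -0.42] [0.043 0.026 0.011]
tcp in hub [-72.1 280.9 193.5] force in hub [-0.16 -0.6  -0.39] rot err [  1.29 -29.88   4.66]
```

View pics/s22z.png

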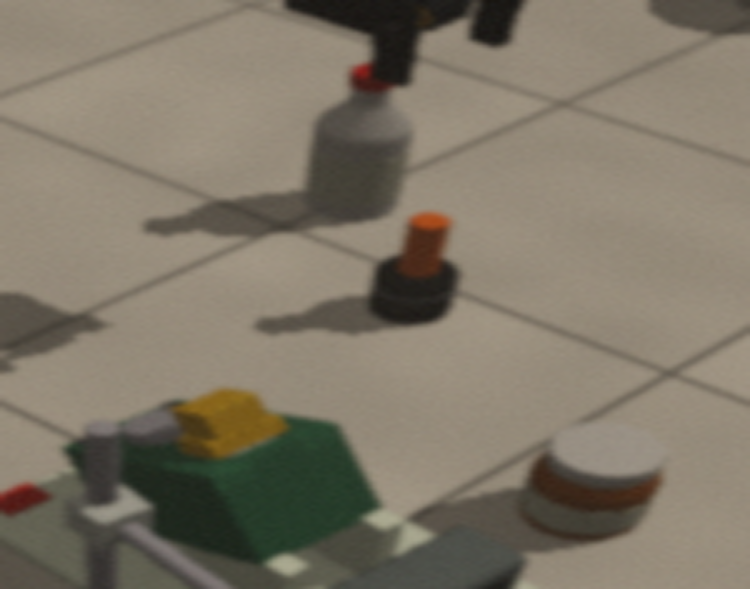

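View pics/w22.png

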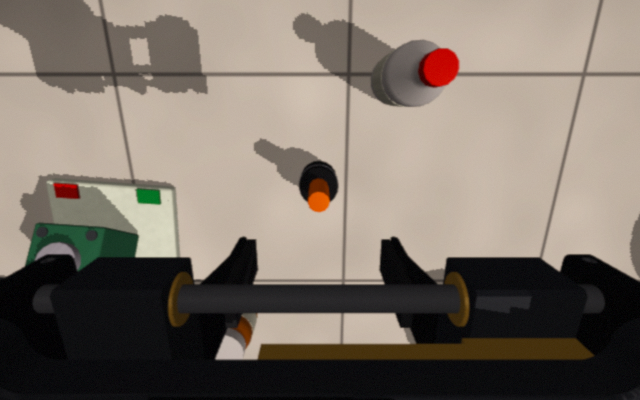

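View pics/t22.png

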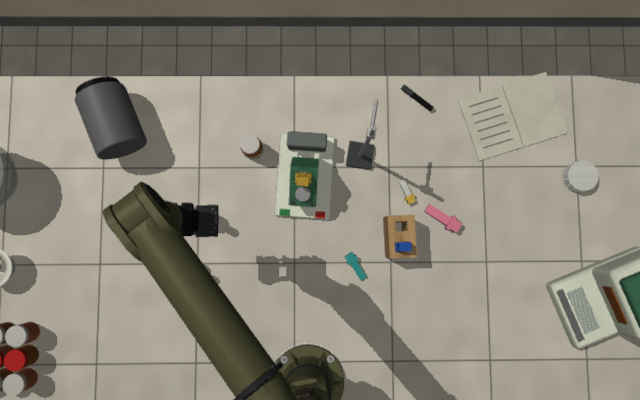

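```bash
python3 -c "
from h import *
print(ctrl.close_job())"
```

```text
the job is handed in; nothing more can be done
None
```

The job is handed in, at about 27 s of the 72 s allowed. The key is home in the hub, the drift is upright on the bench, and nothing else was moved as far as the pictures show; no verdict was given.

**What I did:** I lifted the key, and the scene camera showed its flat face already away from the shaft, so no turn was needed. I started it in the keyway to about 35 mm from home with roughly 8 N and let go. The first tap took it to about 20 mm. I lifted the drift about 12 mm clear, then the second tap drove it home, ending at about 54 N. The drift stands at about (0.49, 0.30), some 50 mm from where it started.

**Last checks:**
- **Key:** its head corners in the scene picture sit within about 1 mm of the home position. The tool depth at the second tap also gives about 0 mm left, once the drift's slip in the grip is allowed for.
- **Drift, bottle, jar, spare bar:** the final pictures show the drift standing free and upright. The bottle, jar and spare bar look upright and in place. I judged that by eye, not by measuring.
- **Robot:** the gripper is clear above the drift and reads under 1 N.

**What disagreed:**
- **Second tap:** the tool reading first suggested about 5 mm left. The drift had slid about 5 mm and tilted about 5° in the grip. Touching the bench at 72.6 mm instead of 67 mm confirmed the slide.
- **Approach to the key:** one pose was out of reach because joint 2 was at its limit, so the drift came in lower than planned, about 10 mm above the key and without touching it.
- **Shoe:** I could not measure its travel directly; I take it from the key being home.

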